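# Wedge the spring catch open, take the block out and check its height under the bar

## Robot

A 7-joint arm with a two-finger parallel gripper is mounted at the origin on a cart in front of the work surface, level with it; the furniture and walls round the work are solid. World frame = base frame: x ahead of the robot, y to its left, z up, the work surface at z = 0. Lengths are in m, angles in rad, forces in N, time in s.
With the tool pointing down it reaches from about 0.35 to 0.9 m from the base axis. Payload 7.2 kg.
Tool frame: the origin (TCP) lies at the centre of the arm's flange, where the gripper is bolted on; the fingertips stand 182 mm ahead of it and the grasp point (between the pads) lies 163 mm ahead of it; z points along the fingers, y is the line along which they close (so a half turn about z gives the same grasp; the last joint's range is limited). The gripper opens to 88 mm and grips with 3 to 60 N. Pads are 20 mm wide; open, the fingers measure 115 mm over their backs; the gripper's body (75 mm by 178 mm) begins 61 mm behind the grasp point.
Start: joints at [-0.068, 0.411, -0.013, 1.596, 0.006, 1.134, -0.082], TCP at [0.625, -0, 0.405] pointing down, gripper open.
Joint ranges: [-2.95, 2.95], [-0.29, 1.99], [-1.47, 1.44], [0.14, 2.54], [-1.03, 4.17], [0.13, 1.85], [-2.86, 2.86]. Speed limits (rad/s): [2.39, 2.39, 3.01, 3.01, 3.14, 3.14, 3.14].

## Interface

Orientations are given as a unit quaternion [w, x, y, z].
In Python, from cell import status, eyes, ctrl gives the robot as it stands. The module is installed in compiled form; this text tells all that it offers.
- The arm moves only by the tool step_arm, never from a script. Its argument "plan" is a list of rows, each an object with "turn": the turn, a rotation vector about the tool's x, y, z in degrees, a list of three; "dp": the shift along the tool's x, y, z in mm, a list of three; "gripper": the finger opening in mm, from 0 to 87.8. A call has 1 to 8 rows; each row is the pose to reach, as a shift and turn from the pose commanded when the call began, along the tool's axes at that moment; what a row does not reach only later rows make up. A row lasts 1/10 s, in which the tool goes at most 50 mm and 8.59 degrees, less where a joint would pass 70% of its speed; a pose out of reach is approached as far as the arm can. A call with a gripper value outside its range is refused whole. The fingers move at their own pace and stop on an object; "force" is the grip in N (left out, the last holds). Time passes only in rows, so rows that repeat a pose let the fingers close. It gives the time, the measured TCP pose, the force, the opening and the grip force at its end, in the units of the state.
- status.state(): the state, without advancing time (a new reading comes with each control period).
- eyes.camera(name): name is "scene" or "side" or "wrist"; returns a dict with "pixels" (384x512x3 uint8, red, green, blue), "depth" (384x512 float32, m along the optical axis (not along the pixel's ray), 0 where there is no reading), "fovy" (degrees; the focal length in pixels is half the picture's height over the tangent of half this angle, whatever the lens; pixels are square), "cx", "cy" (the principal point, pixels), "R" (3x3) and "t" (3): a world point X has camera coordinates R X + t; the wrist camera has in their place "mount" (4x4, takes a point from camera to tool coordinates, whose origin is the TCP and whose axes are the flange's). Camera axes: x right, y down, z forward; pixel columns grow to the right and rows downward; lengths in m; the calibration is good to about 2 mm. A picture is of the moment at which its call begins: read the wrist's pose just before it.
- ctrl.job_done(): hands the job in; it is judged then, once.
The state is a dict: "time": time; "joint_positions": joint angles; "joint_vel": joint speeds; "tau": joint torques, N m; "eef_pos": TCP position; "ee_rot": TCP orientation; "contact_force": force on the tool from outside, world axes, zero at the start; "ft_torque": the same for the moment, N m; "width": finger opening in m; "gripper_force": force on a finger pad.
Only numpy, scipy, OpenCV 4.12 (cv2) and the standard library are available. Lean on these libraries where they do the work, as an engineer would, in place of code of your own. Each camera call takes 0.05 s, during which the arm holds its last target. There are 200 camera calls.

## Task

The beech block sits in the holding nest under a sprung catch that falls shut again by itself: drive the loose hardwood wedge, thin end first and flat on the nest's plate, under the catch's arm until the hook stands clear of the block, and leave it there so that it holds the catch open on its own. Then lift the block straight out of the nest, set it down flat on the height gauge's plate in front of the bridge bar, lengthwise to it, and push it under the bar until its leading end rests against the end stop. Leave the block there and the wedge in the nest, and do not shift the cork block, tin and hammer lying about.

Things in the scene. Friction and masses are not known exactly. Their poses are not given: they have to be found in the camera images.
- nest: fixed holding nest: aluminium plate 124 x 214 x 10 mm (x, y, z) with low steel fences and, towards its -y end, the sprung catch. Origin: centre of the plate's underside, z up; plate top at z = +10 mm. Nest coordinates below are in this frame
- seat (a point): where the block's origin lies in the nest: nest (0, +35, 10) mm, block's length along nest y. Fences 18 mm high above the plate hold its ends and corners with about 3 mm play; beside the middle 80 mm of its long sides nothing stands
- wedge_way (a point): nest (0, -51, 10) mm: on the plate top, right under the catch's arm. The wedge goes in here along nest x: enter from -x, driving towards +x, thin end first. Guides at nest y = -30.5 and -71.5 (41 mm apart; inner one 18, outer one 12 mm high above the plate) begin at nest x = -18 mm
- catch (a joint): angle of the steel catch, rad: 0 shut, grows to 1.0 as it swings up and away. Hinge along nest x at nest y -99, z 14 mm. Its arm is a 13 mm round bar along y (nest y -33 to -83) over nest x = 0, underside 7.5 mm above the plate when shut. A spring shuts it: 3 to 5 N down on the wedge; driving the wedge takes up to about 10 N, and it then stays by friction
- hook_tip (a point): lower edge of the tip of the catch's 20 mm wide hook; shut, it is 3 mm above the block and 9 mm in from its end. It is clear of the block from catch angle 0.27, which the wedge gives when its thin end is about 55 mm past the middle of the arm (nest x = +55); 70 mm gives about 0.38 rad, the hook's top then about 90 mm above the table
- wedge: loose hardwood wedge, 34 mm wide (its x), 100 mm long (its y), 0.04 kg. Lies on its flat underside; height 28 mm at its thick end (y = +50 mm), falling evenly to 6 mm at its thin end (y = -50 mm). Origin: centre of the underside
- block: plain beech block, 55 mm wide (its x), 110 mm long (its y), 38 mm high, 0.1 to 0.2 kg; at the start in the nest. Origin: centre of the underside, z up
- gauge: fixed height gauge: aluminium plate 230 x 104 x 8 mm (x, y, z) with a steel bridge bar across it and an end stop. Origin: centre of the plate's underside; x runs along the lane from the open loading end (x = -115 mm) to the stop; plate top at z = +8 mm, bare from x = -115 to 22. The block at the stop has its origin at x = +45
- bar_under (a point): middle of the bar's underside: gauge (30, 0, 50) mm, 42 mm above the plate. The bar is 16 mm wide in x and 12 mm thick (top at z = 62); its two posts leave 62 mm between them
- stop_foot (a point): foot of the stop's face, on the plate's top: gauge (100, 0, 8) mm. The stop is 66 mm wide and stands 25 mm above the plate
- sander: bystander: cork sanding block with dark abrasive paper, 60 x 102 x 35 mm, origin at the centre of its underside; not to be shifted
- tin: bystander: flat round tin, 79 mm across, 42 mm high, origin at the centre of its underside; not to be shifted
- hammer: bystander: tack hammer 95 x 206 x 22 mm, origin at the centre of its underside; not to be shifted

How it is judged:
By the outcome, as a careful person would: the job done as asked, in the order asked, and still so for the second after the job is handed in, with the robot touching nothing.
It also fails if it takes over 72 s, if anything falls off the work surface, if the arm or the gripper's body presses on something with over 40 N, if the wrist force passes 120 N, or if a joint passes its speed limit or range.

## Working session

There is one attempt and no reset: what is moved stays moved. The work goes in short steps, Python scripts to look and compute and a tool call to move; the robot and the scene stay as the last step left them, time stands still between calls to the robot, and variables do not carry over. Pictures are saved under pics/ and viewed, at most 10 in all, crops included, and the job is handed in when it is done.

Besides the shell and the picture viewer there is one more tool, called after "Request:" as name(argument=value, ...), one argument or row to a line, values as JSON. step_arm: Moves the arm, as the interface text tells. Its arguments: {"type":"object","properties":{"plan":{"type":"array","items":{"type":"object","properties":{"turn":{"type":"array","items":{"type":"number"}},"dp":{"type":"array","items":{"type":"number"}},"gripper":{"type":"number"}}}},"force":{"type":"number"}},"required":["plan"]}

```bash
mkdir -p pics; cat > h.py <<'E'
import numpy as np, cv2
from cell import status, eyes, ctrl
from scipy.spatial.transform import Rotation as Rn
def shot(name):
    s=status.state(); c=eyes.camera(name)
    f=192/np.tan(np.radians(c["fovy"])/2)
    if "mount" in c:
        q=s["ee_rot"]; R=Rn.from_quat([q[1],q[2],q[3],q[0]]).as_matrix()
        T=np.eye(4);T[:3,:3]=R;T[:3,3]=s["eef_pos"];T=T@np.array(c["mount"])
    else:
        T=np.eye(4);T[:3,:3]=np.array(c["R"]).T;T[:3,3]=-np.array(c["R"]).T@np.array(c["t"])
    v,u=np.mgrid[:384,:512]; d=c["depth"]
    P=np.stack([(u-c["cx"])/f*d,(v-c["cy"])/f*d,d],-1)@T[:3,:3].T+T[:3,3]
    P[d==0]=np.nan
    return c["pixels"],P,T,s
def save(name,im,k=1):
    cv2.imwrite("pics/"+name,cv2.resize(im[:,:,::-1],None,fx=k,fy=k))
E
python3 - <<'E'
from h import *
print(status.state())
a=[]
for n in("scene","side","wrist"):
    im,P,T,s=shot(n); np.savez(f"{n}0.npz",im=im,P=P,T=T); print(n,T.round(3)); save(n+"0.png",im,1.5)
E
```

```text
{'time': 0.0, 'joint_positions': array([-0.06818029,  0.4119109 , -0.01274984,  1.59707638,  0.00561689,
        1.13432057, -0.08220687]), 'joint_vel': array([-0.00025879, -0.0015647 ,  0.00016233,  0.00086957, -0.00079843,
       -0.0001186 , -0.00153012]), 'tau': array([-2.92756195e-04, -5.87956166e+01,  6.41712137e-01, -2.91074431e+01,
       -5.37758670e-02,  1.83686998e-02,  1.53371734e-04]), 'eef_pos': array([ 6.24768473e-01, -1.81773783e-05,  4.03788555e-01]), 'ee_rot': array([-5.49862512e-04,  7.07092377e-01,  7.07120687e-01, -6.34609791e-04]), 'contact_force': array([ 0.07239063,  0.16909121, -0.76334753]), 'ft_torque': array([-0.01020587,  0.05056596, -0.00037141]), 'gripper_force': 0.0, 'width': 0.08761279573115593}
scene [[ 0.879 -0.213  0.427  0.067]
 [-0.477 -0.416  0.774 -0.886]
 [ 0.013 -0.884 -0.467  0.627]
 [ 0.     0.     0.     1.   ]]
side [[ 0.821 -0.355  0.447 -0.195]
 [-0.571 -0.51   0.643 -1.109]
 [-0.    -0.784 -0.621  1.113]
 [ 0.     0.     0.     1.   ]]
wrist [[ 1.     0.001 -0.001  0.625]
 [ 0.001 -0.964 -0.267  0.073]
 [-0.001  0.267 -0.964  0.383]
 [ 0.     0.     0.     1.   ]]
```

View pics/scene0.png

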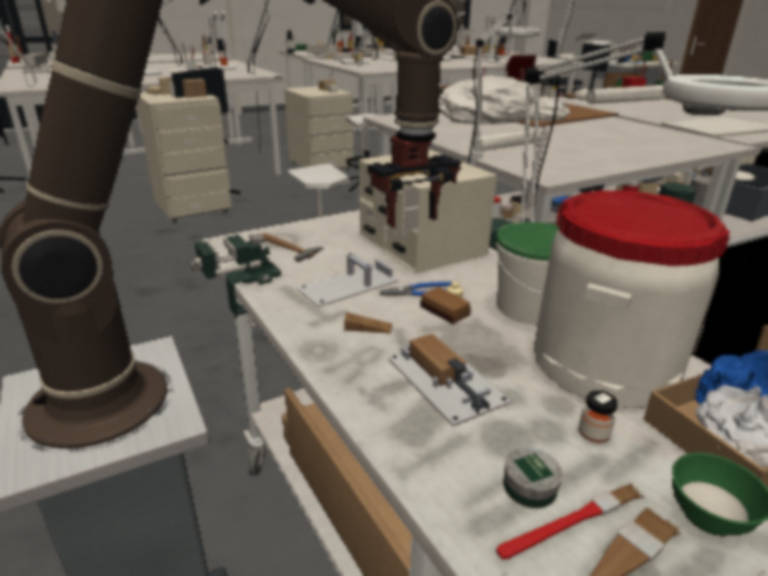

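View pics/wrist0.png

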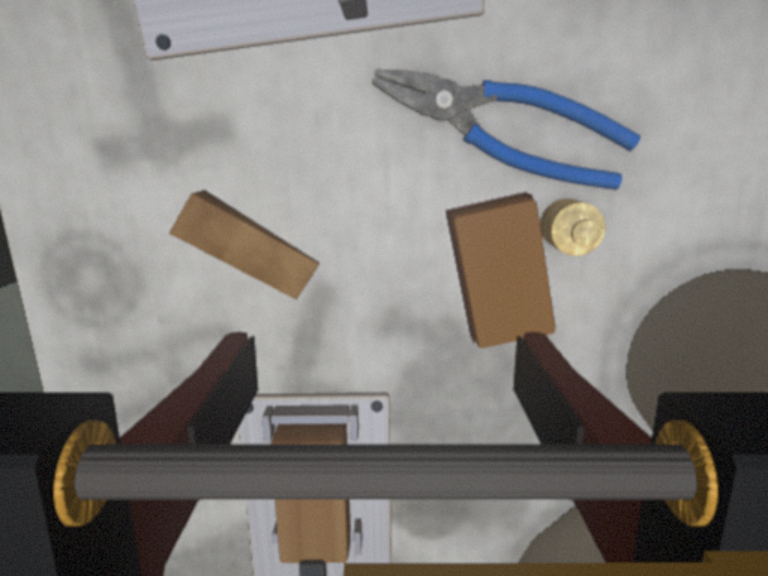

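The scene picture shows the wedge at (368,323), nest (450,375), gauge (350,280), cork block (445,304), hammer (290,245) and tin (532,476). In the wrist picture the wedge is at (245,245) with its thick end probably at the left, and the nest runs along world y with its catch at the bottom. Next I make a top-down map merging the three views.

```bash
python3 - <<'E'
from h import *
x0,x1,y0,y1=.36,.86,-.35,.40
W,H=int((x1-x0)*1000),int((y1-y0)*1000)
out=[]
img=np.zeros((H,W,3),np.uint8); hm=np.full((H,W),np.nan)
for n in("side","scene","wrist"):
    d=np.load(n+"0.npz"); im=cv2.resize(d["im"],None,fx=3,fy=3,interpolation=cv2.INTER_NEAREST); P=cv2.resize(d["P"],None,fx=3,fy=3,interpolation=cv2.INTER_LINEAR)
    P=P.reshape(-1,3);c=im.reshape(-1,3)
    m=(P[:,2]<.11)&(P[:,2]>-.02)&(P[:,0]>x0)&(P[:,0]<x1)&(P[:,1]>y0)&(P[:,1]<y1)
    P=P[m];c=c[m]; o=np.argsort(P[:,2]);P=P[o];c=c[o]
    r=((y1-P[:,1])*1000).astype(int).clip(0,H-1); q=((P[:,0]-x0)*1000).astype(int).clip(0,W-1)
    img[r,q]=c; hm[r,q]=P[:,2]
    tz=P[np.abs(P[:,2])<.006,2]; print(n,np.median(tz))
np.save("hm.npy",hm)
h8=cv2.applyColorMap((np.nan_to_num(hm)*1000*4).clip(0,255).astype(np.uint8),cv2.COLORMAP_JET)
for k in range(0,H,50): cv2.line(img,(0,k),(6,k),(255,0,0),1)
for k in range(0,W,50): cv2.line(img,(k,0),(k,6),(255,0,0),1)
cv2.imwrite("pics/top.png",cv2.resize(np.hstack([img[:,:,::-1],h8]),None,fx=.79,fy=.79))
E
```

```text
side 0.00012914366011259102
scene 0.0019264193642512099
wrist -0.0005159829119151081
```

View pics/top.png

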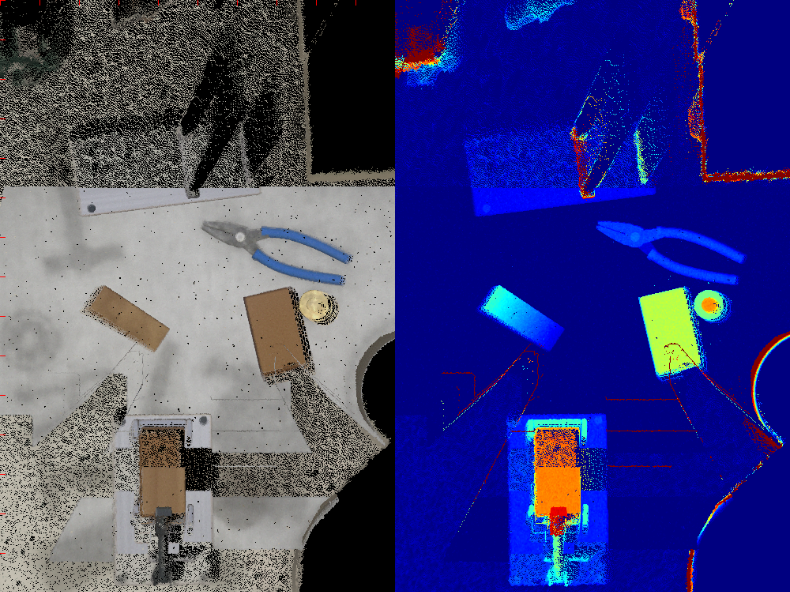

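The map shows: wedge centre near (127,318), thick end upper left; sander (279,331); gauge (165,165) with its loading end left and yaw about +8°; nest (162,500), nearly aligned with the world axes. Now fit poses.

```bash
python3 - <<'E'
from h import *
def load(n): d=np.load(n+"0.npz"); return d["im"].reshape(-1,3).astype(int),d["P"].reshape(-1,3)
def rect(p,name):
    r=cv2.minAreaRect((p[:,:2]*1000).astype(np.float32)); print(name,len(p),np.round(r[0],1),np.round(r[1],1),round(r[2],2))
    return r
def box(P,a,b,c,d,z0,z1): return (P[:,0]>a)&(P[:,0]<b)&(P[:,1]>c)&(P[:,1]<d)&(P[:,2]>z0)&(P[:,2]<z1)
c,P=load("wrist")
m=box(P,.455,.585,-.055,.045,.004,.04)&(c[:,0]-c[:,2]>25); p=P[m]; rect(p,"wedge")
q=p[(p[:,2]<.029)]; 
A=np.c_[q,np.ones(len(q))]; co=np.linalg.lstsq(A[:,[0,1,3]],q[:,2],rcond=None)[0]; g=co[:2]
print("slope",np.hypot(*g),"(0.22) dir uphill deg",np.degrees(np.arctan2(g[1],g[0])),"zrange",np.percentile(q[:,2],[1,99]))
m=box(P,.65,.77,-.09,.05,.028,.042)&(c[:,0]-c[:,2]>25); rect(P[m],"sander")
for n in("side","scene","wrist"):
    c,P=load(n)
    m=box(P,.49,.68,-.36,-.12,.007,.0135); rect(P[m],n+" nestplate")
    m=box(P,.52,.62,-.28,-.12,.0465,.052)&(c[:,0]-c[:,2]>25); rect(P[m],n+" block")
    m=box(P,.4,.75,.11,.27,.0055,.0105); rect(P[m],n+" gaugeplate")
    m=box(P,.5,.7,.1,.3,.055,.068); rect(P[m],n+" bartop")
    m=box(P,.6,.75,.1,.3,.028,.036); rect(P[m],n+" stoptop")
    m=box(P,.45,.8,.3,.5,.006,.04); rect(P[m],n+" hammer")
E
```

```text
wedge 3018 [523.9  -2.8] [34.6 99.6] 56.33
slope 0.21923261415581022 (0.22) dir uphill deg 158.8472948037899 zrange [0.00543034 0.0275501 ]
sander 5649 [728.7 -13.8] [98.8 99.2] 13.01
side nestplate 548 [ 569.3 -237.9] [136.2 224.5] 0.25
side block 159 [ 563.2 -199.5] [111.6  58.3] 88.43
side gaugeplate 406 [576.8 191.1] [151.9 346.7] 88.67
side bartop 57 [597.2 192. ] [20.7 94. ] 4.55
side stoptop 28 [693.6 201.3] [208.9  87.7] 37.45
side hammer 274 [628.7 395.6] [200.  335.2] 88.17
scene nestplate 1136 [ 565.1 -235.2] [125.4 215.5] 0.88
scene block 418 [ 564.2 -198.4] [ 56.1 112.9] 1.4
scene gaugeplate 520 [603.5 197.1] [305.1 115.6] 7.53
scene bartop 79 [597.9 193.2] [18.4 94.6] 8.32
scene stoptop 56 [679.3 213. ] [197.4  94.6] 26.49
scene hammer 314 [607.4 400.9] [178.2 300.7] 85.47
wrist nestplate 3712 [ 566.7 -213. ] [123.6 177.6] 0.76
wrist block 1733 [ 567.  -195.6] [108.7  53.6] 89.7
wrist gaugeplate 5418 [586.4 136.2] [255.3  51.5] 0.04
wrist bartop 22 [604.3 149.5] [11.7  0.6] 4.35
wrist stoptop 33 [606.8 150.8] [12.8  2. ] 15.48
wrist hammer 0 [0. 0.] [0. 0.] 0.0
```

View pics/side0.png

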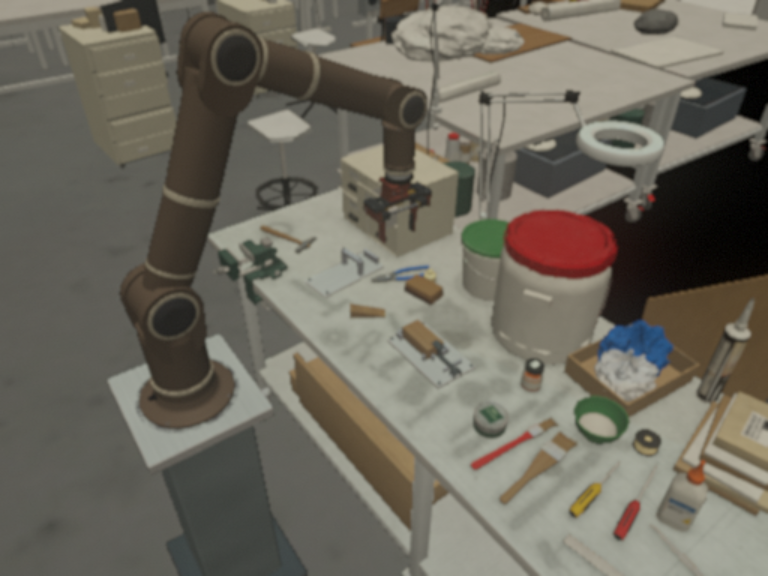

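Request:
step_arm(
  plan=[
    {"dp": [-45, -7, 0]},
    {"dp": [-90, -14, 0]},
    {"dp": [-135, -21, 0]},
    {"dp": [-180, -28, 0]},
    {"dp": [-225, -35, 0]},
    {"dp": [-270, -42, 0]},
    {"dp": [-310, -50, 0]},
    {"dp": [-340, -58, 0]},
  ],
)

```text
schema error: expected keys turn, dp, gripper
```

Request:
step_arm(
  plan=[
    {"dp": [0, 0, 0]},
    {"dp": [0, 0, 0]},
    {"dp": [0, 0, 0]},
  ],
)

```text
schema error: expected keys turn, dp, gripper
```

```bash
python3 - <<'E'
from h import *
im,P,T,s=shot("wrist"); np.savez("wrist1.npz",im=im,P=P,T=T); save("w1.png",im,1.5); print(s["time"],s["eef_pos"],s["contact_force"],T.round(3)[:3,3])
P=P.reshape(-1,3);c=im.reshape(-1,3).astype(int)
def rect(p,name):
    r=cv2.minAreaRect((p[:,:2]*1000).astype(np.float32)); print(name,len(p),np.round(r[0],1),np.round(r[1],1),round(r[2],2))
def box(a,b,c,d,z0,z1): return (P[:,0]>a)&(P[:,0]<b)&(P[:,1]>c)&(P[:,1]<d)&(P[:,2]>z0)&(P[:,2]<z1)
rect(P[box(.49,.65,-.36,-.1,.007,.013)],"plate")
rect(P[box(.52,.62,-.28,-.12,.0455,.052)&(c[:,0]-c[:,2]>25)],"block")
print("table z",np.median(P[box(.4,.49,-.3,-.1,-.01,.01)][:,2]))
q=P[box(.53,.61,-.33,-.25,.0195,.032)]
h,xe,ye=np.histogram2d(q[:,0],q[:,1],bins=[np.arange(.53,.611,.005),np.arange(-.33,-.249,.004)]); print(h.astype(int).T[::-1])
E
```

```text
0.15 [6.24849159e-01 2.03228862e-05 4.04010811e-01] [-0.19659799 -0.9603014  -0.27259102] [0.625 0.073 0.384]
plate 3703 [ 566.8 -212.8] [123.7 178.6] 0.83
block 1958 [ 566.7 -195.8] [ 54.4 109.8] 0.84
table z -0.0005549448738444707
[[ 0  0  0  0  0  0  0  0  0  0  0  0  0  3 11  0]
 [ 0  0  0  0  0  0  0  0  0  0  0  0  2  3 12  0]
 [ 0  0  0  0  0  0  0  0  0  0  0  0  1  1  7  0]
 [ 0  0  0  0  0  0  0  0  0  0  0  0  0  0  0  0]
 [ 0  0  0  0  0  0  0  0  0  0  0  0  0  0  0  0]
 [ 0  0  0  0  0  0  0  0  1  0  0  0  0  0  0  0]
 [ 0  0  0  0  0  0  0  0  0  0  0  0  0  0  0  0]
 [ 0  0  0  0  0  0  0  0  3  0  0  0  0  0  0  0]
 [ 0  0  0  0  0  0  0  0  3  0  0  0  0  0  0  0]
 [ 0  0  0  0  0  0  0  0  0  0  0  0  0  0  0  0]
 [ 0  0  0  0  0  0  0  0  0  0  0  0  0  0  0  0]
 [ 0  0  0  0  0  0  0  0  0  0  0  0  0  0  0  0]
 [ 0  0  0  0  0  0  0  0  0  0  0  0  0  0  0  0]
 [ 0  0  0  0  0  0  0  0  0  0  0  0  0  0  0  0]
 [ 0  0  0  0  0  0  0  0  0  0  0  0  0  0  0  0]
 [ 0  0  0  0  0  0  0  0  0  0  0  0  0  0  0  0]
 [ 0  0  0  0  0  0  0  0  0  0  0  0  0  0  0  0]
 [ 0  0  0  0  0  0  0  0  0  0  0  0  0  0  0  0]
 [ 0  0  0  0  0  0  0  0  0  0  0  0  0  0  0  0]
 [ 0  0  0  0  0  0  0  0  0  0  0  0  0  0  0  0]]
```

View pics/w1.png

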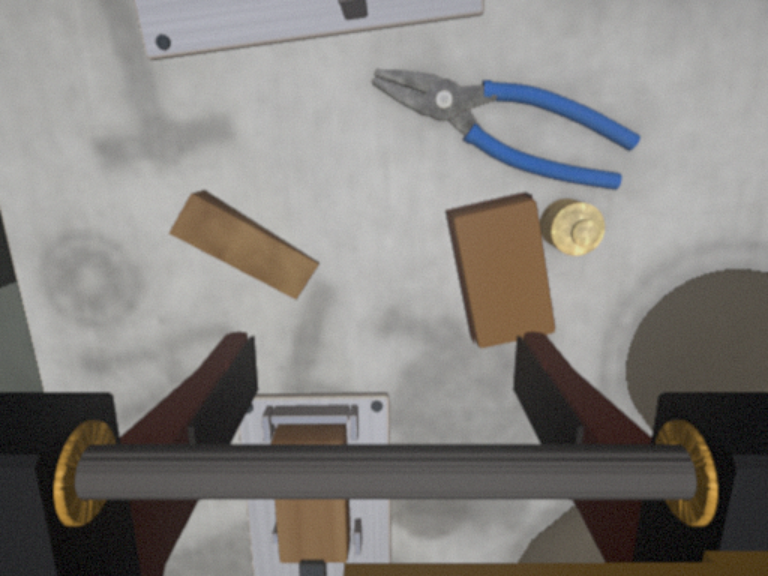

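The moves were refused because every row needs all three keys, so the picture shows the unchanged start view. Repeating with full rows.

Request:
step_arm(
  plan=[
    {"turn": [0, 0, 0], "dp": [-45, -7, 0], "gripper": 87},
    {"turn": [0, 0, 0], "dp": [-90, -14, 0], "gripper": 87},
    {"turn": [0, 0, 0], "dp": [-135, -21, 0], "gripper": 87},
    {"turn": [0, 0, 0], "dp": [-180, -28, 0], "gripper": 87},
    {"turn": [0, 0, 0], "dp": [-225, -35, 0], "gripper": 87},
    {"turn": [0, 0, 0], "dp": [-270, -42, 0], "gripper": 87},
    {"turn": [0, 0, 0], "dp": [-310, -50, 0], "gripper": 87},
    {"turn": [0, 0, 0], "dp": [-340, -58, 0], "gripper": 87},
  ],
)

```text
time: 1.0
eef_pos: [0.5658, -0.343, 0.4044]
ee_rot: [0.0, 0.708, 0.706, -0.001]
contact_force: [0.2, -0.3, -0.1]
width: 0.087
gripper_force: 0.0
```

Request:
step_arm(
  plan=[
    {"turn": [0, 0, 0], "dp": [0, 0, 0], "gripper": 87},
    {"turn": [0, 0, 0], "dp": [0, 0, 0], "gripper": 87},
    {"turn": [0, 0, 0], "dp": [0, 0, 0], "gripper": 87},
  ],
)

```text
time: 1.3
eef_pos: [0.5676, -0.3385, 0.4045]
ee_rot: [-0.0, 0.706, 0.708, 0.0]
contact_force: [-0.3, 0.5, -0.7]
width: 0.0871
gripper_force: 0.0
```

```bash
python3 - <<'E'
from h import *
im,P,T,s=shot("wrist"); np.savez("wrist1.npz",im=im,P=P,T=T); save("w1b.png",im,1.5); print(s["time"],s["eef_pos"],s["contact_force"],T.round(3)[:3,3])
P=P.reshape(-1,3);c=im.reshape(-1,3).astype(int)
def rect(p,name):
    r=cv2.minAreaRect((p[:,:2]*1000).astype(np.float32)); print(name,len(p),np.round(r[0],1),np.round(r[1],1),round(r[2],2))
def box(a,b,c,d,z0,z1): return (P[:,0]>a)&(P[:,0]<b)&(P[:,1]>c)&(P[:,1]<d)&(P[:,2]>z0)&(P[:,2]<z1)
rect(P[box(.49,.65,-.36,-.1,.007,.013)],"plate")
rect(P[box(.52,.62,-.28,-.12,.0455,.052)&(c[:,0]-c[:,2]>25)],"block")
print("table z",np.median(P[box(.4,.49,-.3,-.1,-.01,.01)][:,2]))
q=P[box(.58,.61,-.33,-.25,.0195,.032)]; 
for lo,hi in((-.29,-.25),(-.33,-.29)):
    r=q[(q[:,1]>lo)&(q[:,1]<hi)]; print(len(r),np.percentile(r,[2,50,98],axis=0).round(4) if len(r) else "")
E
```

```text
1.3 [ 0.56763303 -0.33854506  0.40445577] [-0.32487457  0.49375161 -0.68271777] [ 0.568 -0.266  0.384]
plate 12216 [ 567.1 -257.2] [123.6 162.7] 0.77
block 4380 [ 566.8 -218.4] [54.1 66.2] 0.73
table z -0.0005502899218379209
198 [[ 0.5809 -0.2618  0.0248]
 [ 0.592  -0.2579  0.0271]
 [ 0.6039 -0.2504  0.0291]]
149 [[ 0.5808 -0.3082  0.0198]
 [ 0.5935 -0.3059  0.0214]
 [ 0.607  -0.3029  0.0229]]
```

View pics/w1b.png

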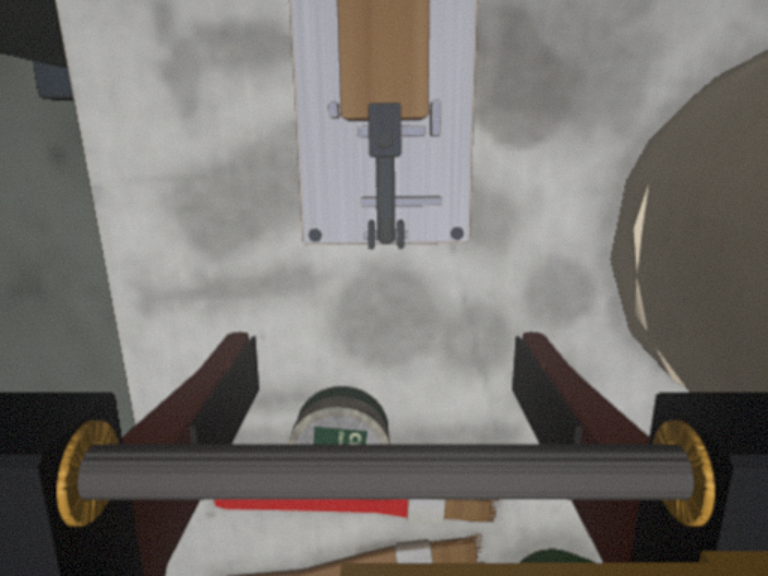

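The picture shows the catch (385,130), its guides (390,131) and (400,201), and the plate's lower edge at row 241; nest origin (566.8,-231.5) mm, yaw 0.77°, agreeing with the first view. Now to the wedge.

Request:
step_arm(
  plan=[
    {"turn": [0, 0, -8], "dp": [45, -10, 0], "gripper": 87},
    {"turn": [0, 0, -16], "dp": [90, -20, 0], "gripper": 87},
    {"turn": [0, 0, -24], "dp": [135, -30, 0], "gripper": 87},
    {"turn": [0, 0, -32], "dp": [180, -40, 0], "gripper": 87},
    {"turn": [0, 0, -40], "dp": [225, -50, 0], "gripper": 87},
    {"turn": [0, 0, -48], "dp": [270, -60, 30], "gripper": 87},
    {"turn": [0, 0, -56.3], "dp": [315, -70, 60], "gripper": 87},
    {"turn": [0, 0, -56.3], "dp": [359, -78.5, 80], "gripper": 87},
  ],
)

```text
time: 2.15
eef_pos: [0.4889, 0.0135, 0.3279]
ee_rot: [0.0, 0.286, 0.958, 0.0]
contact_force: [0.7, 0.2, 0.1]
width: 0.087
gripper_force: 0.0
```

Request:
step_arm(
  plan=[
    {"turn": [0, 0, 0], "dp": [0, 0, 35], "gripper": 87},
    {"turn": [0, 0, 0], "dp": [0, 0, 70], "gripper": 87},
    {"turn": [0, 0, 0], "dp": [0, 0, 74], "gripper": 87},
    {"turn": [0, 0, 0], "dp": [0, 0, 74], "gripper": 87},
  ],
)

```text
time: 2.55
eef_pos: [0.4899, 0.0118, 0.2545]
ee_rot: [-0.001, 0.289, 0.957, -0.0]
contact_force: [0.0, -0.3, -0.1]
width: 0.0871
gripper_force: 0.0
```

```bash
python3 - <<'E'
from h import *
im,P,T,s=shot("wrist"); save("w2.png",im,1.2); print(s["time"],s["eef_pos"],s["contact_force"])
q=s["ee_rot"];R=Rn.from_quat([q[1],q[2],q[3],q[0]]).as_matrix();print(R.round(4), np.degrees(np.arctan2(R[1,1],R[0,1])))
P=P.reshape(-1,3);c=im.reshape(-1,3).astype(int)
m=(c[:,0]-c[:,2]>25)&(P[:,2]>.004)&(P[:,2]<.03)&(np.hypot(P[:,0]-.524,P[:,1]+.003)<.07)
r=cv2.minAreaRect((P[m][:,:2]*1000).astype(np.float32));print(r,m.sum())
E
```

```text
2.55 [0.4899149  0.01183472 0.25446093] [ 0.00481283 -0.30018792 -0.1142996 ]
[[-8.328e-01  5.536e-01 -1.700e-03]
 [ 5.536e-01  8.328e-01  1.000e-04]
 [ 1.400e-03 -8.000e-04 -1.000e+00]] 56.38519864327589
((517.5302734375, 1.1832809448242188), (33.634212493896484, 86.31707763671875), 56.386322021484375) 5265
```

View pics/w2.png

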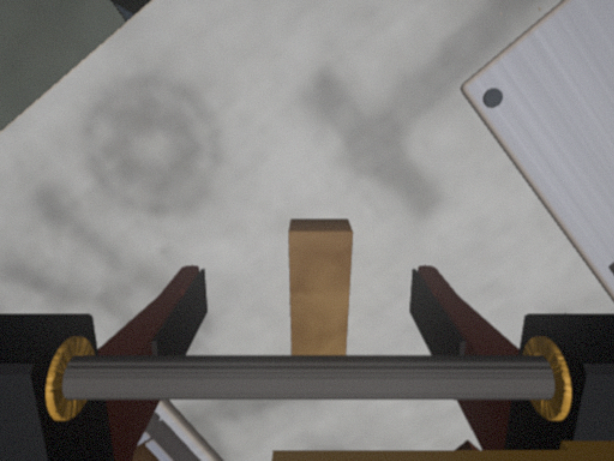

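The picture shows the wedge's thick end at (320,225), squared to the fingers but about 6 mm right of their middle (308). Correct, descend, grip.

Request:
step_arm(
  plan=[
    {"turn": [0, 0, 0], "dp": [5.8, 6.4, 10], "gripper": 87},
    {"turn": [0, 0, 0], "dp": [5.8, 6.4, 40], "gripper": 87},
    {"turn": [0, 0, 0], "dp": [5.8, 6.4, 64], "gripper": 87},
    {"turn": [0, 0, 0], "dp": [5.8, 6.4, 64.5], "gripper": 60},
    {"turn": [0, 0, 0], "dp": [5.8, 6.4, 64.5], "gripper": 20},
    {"turn": [0, 0, 0], "dp": [5.8, 6.4, 64.5], "gripper": 20},
    {"turn": [0, 0, 0], "dp": [5.8, 6.4, 64.5], "gripper": 20},
    {"turn": [0, 0, 0], "dp": [5.8, 6.4, 64.5], "gripper": 20},
  ],
  force=45,
)

```text
time: 3.4
eef_pos: [0.4892, 0.0196, 0.191]
ee_rot: [0.001, 0.29, 0.957, 0.0]
contact_force: [0.5, 0.2, 0.3]
width: 0.0507
gripper_force: 0.0
```

Request:
step_arm(
  plan=[
    {"turn": [0, 0, 0], "dp": [0, 0, 0], "gripper": 20},
    {"turn": [0, 0, 0], "dp": [0, 0, 0], "gripper": 20},
    {"turn": [0, 0, 0], "dp": [0, 0, 0], "gripper": 20},
    {"turn": [0, 0, 0], "dp": [0, 0, 0], "gripper": 20},
    {"turn": [0, 0, 0], "dp": [0, 0, -20], "gripper": 20},
    {"turn": [0, 0, 0], "dp": [0, 0, -60], "gripper": 20},
  ],
  force=45,
)

```text
time: 4.0
eef_pos: [0.4876, 0.0195, 0.2483]
ee_rot: [-0.003, 0.29, 0.957, -0.001]
contact_force: [0.1, -0.5, -0.1]
width: 0.0337
gripper_force: 45.0
```

Request:
step_arm(
  plan=[
    {"turn": [0, 0, -6], "dp": [-19, -39, -20], "gripper": 20},
    {"turn": [0, 0, -13], "dp": [-38, -79, -20], "gripper": 20},
    {"turn": [0, 0, -20], "dp": [-57, -118, -20], "gripper": 20},
    {"turn": [0, 0, -27], "dp": [-76, -158, -20], "gripper": 20},
    {"turn": [0, 0, -34.4], "dp": [-95, -197, -20], "gripper": 20},
    {"turn": [0, 0, -34.4], "dp": [-114, -237, -20], "gripper": 20},
    {"turn": [0, 0, -34.4], "dp": [-132.7, -276.4, 0], "gripper": 20},
    {"turn": [0, 0, -34.4], "dp": [-132.7, -276.4, 0], "gripper": 20},
  ],
  force=45,
)

```text
time: 4.8
eef_pos: [0.4429, -0.29, 0.2478]
ee_rot: [-0.002, -0.002, 1.0, -0.001]
contact_force: [-0.3, 0.2, 0.3]
width: 0.0335
gripper_force: 45.0
```

Request:
step_arm(
  plan=[
    {"turn": [0, 0, 0], "dp": [0, 0, 0], "gripper": 20},
    {"turn": [0, 0, 0], "dp": [0, 0, 0], "gripper": 20},
  ],
  force=45,
)

```text
time: 5.0
eef_pos: [0.4462, -0.2827, 0.25]
ee_rot: [-0.0, -0.007, 1.0, 0.0]
contact_force: [-0.8, 1.0, -0.6]
width: 0.0337
gripper_force: 45.0
```

```bash
python3 - <<'E'
from h import *
im,P,T,s=shot("wrist"); print(s["time"],s["eef_pos"],s["contact_force"])
save("w3.png",im)
q=s["ee_rot"];R=Rn.from_quat([q[1],q[2],q[3],q[0]]).as_matrix();print(R.round(4), np.degrees(np.arctan2(R[1,1],R[0,1])))
im,P,T,_=shot("scene"); save("s3.png",im[180:300,220:400],3)
P=P.reshape(-1,3);c=im.reshape(-1,3).astype(int)
m=(c[:,0]-c[:,2]>25)&(P[:,2]>.04)&(P[:,2]<.11)&(np.abs(P[:,1]+.284)<.03)&(P[:,0]>.46)&(P[:,0]<.6)
p=P[m];print(m.sum(),np.percentile(p,[2,50,98],axis=0).round(4))
for x in np.arange(.46,.56,.01):
    t=p[(p[:,0]>x)&(p[:,0]<x+.01)]; 
    if len(t): print(round(x,3),t[:,1].min().round(4),t[:,1].max().round(4),t[:,2].min().round(4),t[:,2].max().round(4))
E
```

```text
5.0 [ 0.44622097 -0.28271494  0.24996498] [-0.81739975  0.99438249 -0.56111951]
[[-0.9999 -0.0137 -0.    ]
 [-0.0137  0.9999  0.001 ]
 [-0.      0.001  -1.    ]] 90.78247402158395
201 [[ 0.4649 -0.301   0.0621]
 [ 0.4999 -0.2979  0.0721]
 [ 0.5367 -0.2733  0.0821]]
0.46 -0.3015 -0.2951 0.0648 0.0844
0.47 -0.2999 -0.2884 0.0652 0.0834
0.48 -0.3006 -0.2873 0.0642 0.0812
0.49 -0.3005 -0.2832 0.0642 0.0783
0.5 -0.3005 -0.2804 0.0627 0.0762
0.51 -0.2999 -0.2783 0.0638 0.0741
0.52 -0.2992 -0.2746 0.0621 0.0725
0.53 -0.2997 -0.2733 0.0623 0.0699
0.55 -0.2576 -0.2576 0.0537 0.0537
0.56 -0.2642 -0.2642 0.0408 0.0408
```

View pics/s3.png

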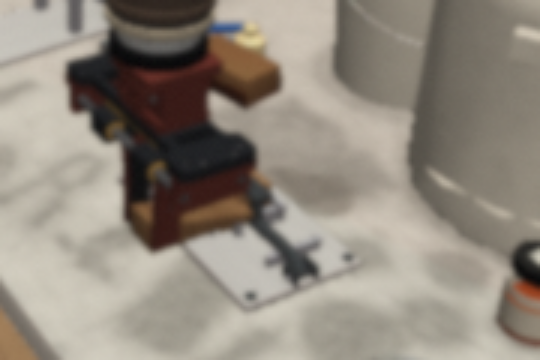

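The crop shows the wedge held level at (195,210), thin end toward the catch at (275,225). Lower it onto the plate just in front of the guides.

Request:
step_arm(
  plan=[
    {"turn": [0, 0, 0], "dp": [0, 0, 20], "gripper": 20},
    {"turn": [0, 0, 0], "dp": [0, 0, 40], "gripper": 20},
    {"turn": [0, 0, 0], "dp": [0, 0, 47], "gripper": 20},
    {"turn": [0, 0, 0], "dp": [0, 0, 49.5], "gripper": 20},
    {"turn": [0, 0, 0], "dp": [0, 0, 49.5], "gripper": 20},
    {"turn": [0, 0, 0], "dp": [0, 0, 49.5], "gripper": 20},
  ],
  force=45,
)

```text
time: 5.7
eef_pos: [0.4463, -0.2839, 0.2013]
ee_rot: [0.001, -0.006, 1.0, -0.0]
contact_force: [-0.5, -0.1, -0.8]
width: 0.0337
gripper_force: 45.0
```

```bash
python3 - <<'E'
from h import *
im,P,T,s=shot("wrist"); print(s["eef_pos"],s["contact_force"]); save("w4.png",im)
P=P.reshape(-1,3)
m=(P[:,2]>.007)&(P[:,2]<.013)&(P[:,0]>.48)&(P[:,0]<.66)&(P[:,1]>-.36)&(P[:,1]<-.1)
p=P[m];print(m.sum(),np.percentile(p,[1,50,99],axis=0).round(4))
for y in np.arange(-.34,-.12,.02):
    t=p[(p[:,1]>y)&(p[:,1]<y+.02)]; print(round(y,2),len(t), (np.percentile(t[:,0],1).round(4) if len(t) else ""))
im,P,T,_=shot("scene"); 
P=P.reshape(-1,3);c=im.reshape(-1,3).astype(int)
m=(c[:,0]-c[:,2]>25)&(P[:,2]>.005)&(P[:,2]<.045)&(np.abs(P[:,1]+.284)<.03)&(P[:,0]>.46)&(P[:,0]<.56)
p=P[m]
for x in np.arange(.46,.56,.01):
    t=p[(p[:,0]>x)&(p[:,0]<x+.01)]; 
    if len(t): print(round(x,3),t[:,1].min().round(4),t[:,1].max().round(4),t[:,2].min().round(4),t[:,2].max().round(4))
E
```

```text
[ 0.44626177 -0.28393898  0.20131095] [-0.52553632 -0.10524924 -0.8335465 ]
3458 [[ 0.5071 -0.3162  0.0083]
 [ 0.5223 -0.2546  0.0096]
 [ 0.538  -0.1321  0.0125]]
-0.34 0 
-0.32 1023 0.5089
-0.3 0 
-0.28 320 0.5086
-0.26 643 0.5086
-0.24 0 
-0.22 0 
-0.2 0 
-0.18 0 
-0.16 1000 0.5067
-0.14 472 0.5067
-0.12 0 
0.46 -0.3032 -0.3009 0.0157 0.0349
0.47 -0.3034 -0.2979 0.0153 0.034
0.48 -0.3029 -0.2955 0.0126 0.0314
0.49 -0.3015 -0.2916 0.0147 0.0298
0.5 -0.3028 -0.29 0.0164 0.0283
0.51 -0.3021 -0.2904 0.0148 0.0257
0.52 -0.302 -0.2831 0.0141 0.0235
0.53 -0.3008 -0.2845 0.0154 0.0214
0.54 -0.2842 -0.281 0.0118 0.0132
```

View pics/w4.png

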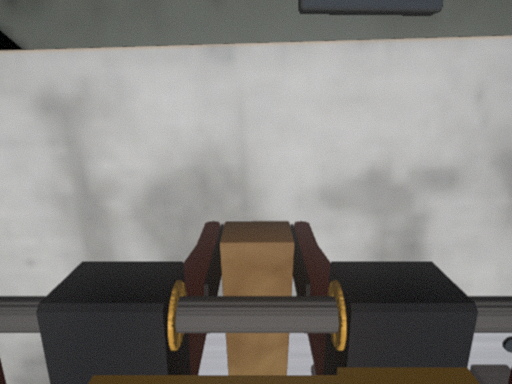

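Request:
step_arm(
  plan=[
    {"turn": [0, 0, 0], "dp": [-6, 0, 0.5], "gripper": 20},
    {"turn": [0, 0, 0], "dp": [-12, 0, 0.8], "gripper": 20},
    {"turn": [0, 0, 0], "dp": [-18, 0, 0.8], "gripper": 20},
    {"turn": [0, 0, 0], "dp": [-22, 0, 0.8], "gripper": 20},
    {"turn": [0, 0, 0], "dp": [-22, 0, 0.8], "gripper": 20},
    {"turn": [0, 0, 0], "dp": [-22, 0, 0.8], "gripper": 20},
  ],
  force=45,
)

```text
time: 6.4
eef_pos: [0.4686, -0.2838, 0.2001]
ee_rot: [0.001, -0.006, 1.0, -0.0]
contact_force: [0.3, -0.7, 5.2]
width: 0.0336
gripper_force: 45.0
```

```bash
python3 - <<'E'
from h import *
for n in("scene","side"):
    im,P,T,_=shot(n); P=P.reshape(-1,3)
    def g(a,b,c,d,z0,z1): return P[(P[:,0]>a)&(P[:,0]<b)&(P[:,1]>c)&(P[:,1]<d)&(P[:,2]>z0)&(P[:,2]<z1)]
    t=g(.578,.605,-.32,-.295,.016,.03); print(n,"outer",len(t),np.percentile(t,[5,50,95],axis=0).round(4) if len(t) else "")
    t=g(.55,.557,-.32,-.295,.016,.03); print("outer left",len(t),np.percentile(t,[5,50,95],axis=0).round(4) if len(t) else "")
    t=g(.48,.535,-.32,-.29,.014,.025); print("wedge side",len(t),np.percentile(t,[5,50,95],axis=0).round(4) if len(t) else "")
E
```

```text
scene outer 30 [[ 0.5806 -0.3114  0.0168]
 [ 0.5911 -0.309   0.0218]
 [ 0.6034 -0.3054  0.0247]]
outer left 14 [[ 0.5504 -0.3114  0.0165]
 [ 0.5523 -0.3071  0.0202]
 [ 0.5562 -0.296   0.0247]]
wedge side 53 [[ 0.4889 -0.3029  0.0141]
 [ 0.5155 -0.3009  0.0198]
 [ 0.5328 -0.2962  0.0245]]
side outer 15 [[ 0.5807 -0.31    0.0164]
 [ 0.5879 -0.3074  0.0218]
 [ 0.6003 -0.3046  0.0258]]
outer left 3 [[ 0.5553 -0.3165  0.0206]
 [ 0.5554 -0.3063  0.0217]
 [ 0.5556 -0.3056  0.0259]]
wedge side 0
```

The wedge is on the plate and has entered the guides without side force. Drive on.

Request:
step_arm(
  plan=[
    {"turn": [0, 0, 0], "dp": [-5, 0, -0.3], "gripper": 20},
    {"turn": [0, 0, 0], "dp": [-10, 0, -0.3], "gripper": 20},
    {"turn": [0, 0, 0], "dp": [-15, 0, -0.3], "gripper": 20},
    {"turn": [0, 0, 0], "dp": [-20, 0, -0.3], "gripper": 20},
    {"turn": [0, 0, 0], "dp": [-25, 0, -0.3], "gripper": 20},
    {"turn": [0, 0, 0], "dp": [-30, 0, -0.3], "gripper": 20},
    {"turn": [0, 0, 0], "dp": [-35, 0, -0.3], "gripper": 20},
  ],
  force=55,
)

```text
time: 7.2
eef_pos: [0.4992, -0.2843, 0.2003]
ee_rot: [-0.005, -0.005, 1.0, 0.0]
contact_force: [-20.2, 0.7, 23.0]
width: 0.0332
gripper_force: 55.0
```

Request:
step_arm(
  plan=[
    {"turn": [0, 0, 0], "dp": [-5, 0, 0], "gripper": 20},
    {"turn": [0, 0, 0], "dp": [-10, 0, 0], "gripper": 20},
    {"turn": [0, 0, 0], "dp": [-15, 0, 0], "gripper": 20},
    {"turn": [0, 0, 0], "dp": [-20, 0, 0], "gripper": 20},
    {"turn": [0, 0, 0], "dp": [-25, 0, 0], "gripper": 20},
    {"turn": [0, 0, 0], "dp": [-27, 0, 0], "gripper": 20},
    {"turn": [0, 0, 0], "dp": [-27, 0, 0], "gripper": 20},
  ],
  force=55,
)

```text
time: 7.9
eef_pos: [0.5267, -0.2841, 0.2003]
ee_rot: [-0.004, -0.005, 1.0, -0.0]
contact_force: [-15.7, 0.6, 18.8]
width: 0.0332
gripper_force: 55.0
```

```bash
cat > hook.py <<'E'
from h import *
def rep():
  for n in("scene","side"):
    im,P,T,_=shot(n); P=P.reshape(-1,3);c=im.reshape(-1,3).astype(int)
    t=P[(P[:,0]>.545)&(P[:,0]<.59)&(P[:,1]>-.335)&(P[:,1]<-.22)&(P[:,2]>.04)&(P[:,2]<.12)&(c.max(1)<110)]
    print(n,"hook",len(t),np.percentile(t,[3,50,97],axis=0).round(4) if len(t) else "")
E
python3 - <<'E'
from hook import *
rep(); print(status.state()["contact_force"])
im,P,T,_=shot("scene"); save("s5.png",im[180:300,220:400],3)
E
```

```text
scene hook 1 [[ 0.5661 -0.3089  0.0402]
 [ 0.5661 -0.3089  0.0402]
 [ 0.5661 -0.3089  0.0402]]
side hook 2 [[ 0.5476 -0.3203  0.053 ]
 [ 0.5528 -0.2814  0.0854]
 [ 0.558  -0.2424  0.1179]]
[-15.51196121  -0.03132426  17.82843623]
```

View pics/s5.png

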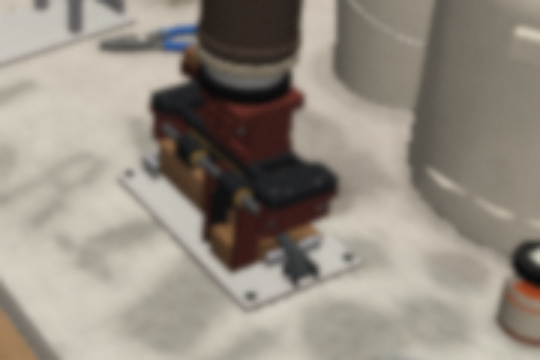

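Picture: gripper over the wedge at (240,230), catch hinge (300,265) rising. Push on 8 mm, then release and push from behind.

Request:
step_arm(
  plan=[
    {"turn": [0, 0, 0], "dp": [-4, 0, -0.6], "gripper": 20},
    {"turn": [0, 0, 0], "dp": [-8, 0, -0.6], "gripper": 20},
    {"turn": [0, 0, 0], "dp": [-9, 0, -0.6], "gripper": 20},
    {"turn": [0, 0, 0], "dp": [-9, 0, -0.6], "gripper": 20},
  ],
  force=55,
)

```text
time: 8.45
eef_pos: [0.5368, -0.2835, 0.2003]
ee_rot: [-0.003, -0.005, 1.0, 0.0]
contact_force: [-9.4, -0.6, 9.7]
width: 0.034
gripper_force: 55.0
```

Request:
step_arm(
  plan=[
    {"turn": [0, 0, 0], "dp": [0, 0, 0], "gripper": 55},
    {"turn": [0, 0, 0], "dp": [0, 0, 0], "gripper": 55},
    {"turn": [0, 0, 0], "dp": [0, 0, 0], "gripper": 55},
    {"turn": [0, 0, 0], "dp": [0, 0, 0], "gripper": 55},
  ],
)

```text
time: 8.85
eef_pos: [0.5382, -0.2859, 0.2004]
ee_rot: [-0.0, -0.005, 1.0, -0.002]
contact_force: [-2.8, -10.3, -2.6]
width: 0.0544
gripper_force: 6.1
```

Request:
step_arm(
  plan=[
    {"turn": [0, 0, 0], "dp": [20, 0, 0], "gripper": 55},
    {"turn": [0, 0, 0], "dp": [35, 0, 0], "gripper": 20},
    {"turn": [0, 0, 0], "dp": [35, 0, -3], "gripper": 0},
    {"turn": [0, 0, 0], "dp": [35, 0, -3], "gripper": 0},
    {"turn": [0, 0, 0], "dp": [35, 0, -3], "gripper": 0},
    {"turn": [0, 0, 0], "dp": [35, 0, -3], "gripper": 0},
    {"turn": [0, 0, 0], "dp": [35, 0, -3], "gripper": 0},
  ],
)

```text
time: 9.55
eef_pos: [0.5044, -0.283, 0.2035]
ee_rot: [0.0, -0.006, 1.0, 0.0]
contact_force: [-0.2, 0.4, -0.5]
width: 0.0103
gripper_force: 0.0
```

```bash
python3 - <<'E'
from hook import *
rep(); print(status.state()["contact_force"])
im,P,T,s=shot("wrist"); save("w6.png",im)
P=P.reshape(-1,3);c=im.reshape(-1,3).astype(int)
m=(c[:,0]-c[:,2]>25)&(P[:,2]>.012)&(P[:,2]<.045)&(np.abs(P[:,1]+.283)<.03)&(P[:,0]>.48)&(P[:,0]<.65)
p=P[m];print(m.sum(),np.percentile(p,[1,50,99],axis=0).round(4))
im,P,T,s=shot("scene");save("s6.png",im)
P=P.reshape(-1,3);c=im.reshape(-1,3).astype(int)
m=(c[:,0]-c[:,2]>25)&(P[:,2]>.012)&(P[:,2]<.045)&(np.abs(P[:,1]+.283)<.03)&(P[:,0]>.48)&(P[:,0]<.65)
p=P[m];print("scene",m.sum(),np.percentile(p,[1,50,99],axis=0).round(4))
E
```

```text
scene hook 7 [[ 0.5635 -0.3115  0.0403]
 [ 0.5659 -0.306   0.0418]
 [ 0.5706 -0.3035  0.0432]]
side hook 0 
[ 0.847563    0.55852756 -0.60189365]
542 [[ 0.5266 -0.2864  0.0153]
 [ 0.5571 -0.2826  0.0303]
 [ 0.5699 -0.2779  0.0379]]
scene 237 [[ 0.4927 -0.3047  0.015 ]
 [ 0.541  -0.2958  0.0263]
 [ 0.6249 -0.272   0.0441]]
```

Request:
step_arm(
  plan=[
    {"turn": [0, 0, 0], "dp": [-5, 0, 0], "gripper": 0},
    {"turn": [0, 0, 0], "dp": [-10, 0, 0], "gripper": 0},
    {"turn": [0, 0, 0], "dp": [-13, 0, 0], "gripper": 0},
    {"turn": [0, 0, 0], "dp": [-16, 0, 0], "gripper": 0},
    {"turn": [0, 0, 0], "dp": [-18, 0, 0], "gripper": 0},
    {"turn": [0, 0, 0], "dp": [-20, 0, 0], "gripper": 0},
  ],
)

```text
time: 10.35
eef_pos: [0.5216, -0.2832, 0.2032]
ee_rot: [-0.003, -0.006, 1.0, 0.0]
contact_force: [-10.5, 1.0, 8.7]
width: 0.0007
gripper_force: 5.7
```

```bash
python3 - <<'E'
from hook import *
s=status.state();print(s["contact_force"],s["eef_pos"])
for n in("wrist","scene"):
    im,P,T,s=shot(n)
    P=P.reshape(-1,3);c=im.reshape(-1,3).astype(int)
    m=(c[:,0]-c[:,2]>25)&(P[:,2]>.012)&(P[:,2]<.042)&(np.abs(P[:,1]+.283)<.025)&(P[:,0]>.48)&(P[:,0]<.65)
    p=P[m];print(m.sum(),np.percentile(p,[1,50,99],axis=0).round(4))
E
```

```text
[-10.51377079   0.9945596    8.67256367] [ 0.52162016 -0.28320077  0.20319111]
78 [[ 0.5298 -0.2852  0.0223]
 [ 0.5803 -0.2832  0.0271]
 [ 0.6007 -0.2808  0.0419]]
220 [[ 0.5098 -0.3024  0.0148]
 [ 0.5488 -0.2961  0.0269]
 [ 0.6292 -0.2733  0.0405]]
```

Request:
step_arm(
  plan=[
    {"turn": [0, 0, 0], "dp": [-2, 0, 0], "gripper": 0},
    {"turn": [0, 0, 0], "dp": [-4, 0, 0], "gripper": 0},
    {"turn": [0, 0, 0], "dp": [-5, 0, 0], "gripper": 0},
    {"turn": [0, 0, 0], "dp": [-5, 0, 0], "gripper": 0},
  ],
)

```text
time: 10.85
eef_pos: [0.5271, -0.2831, 0.2032]
ee_rot: [-0.003, -0.006, 1.0, 0.0]
contact_force: [-8.3, 0.9, 5.5]
width: -0.0
gripper_force: 4.1
```

Request:
step_arm(
  plan=[
    {"turn": [0, 0, 0], "dp": [30, 0, 0], "gripper": 0},
    {"turn": [0, 0, 0], "dp": [50, 0, -30], "gripper": 50},
    {"turn": [0, 0, 0], "dp": [60, 0, -75], "gripper": 87},
    {"turn": [0, 0, 0], "dp": [60, 0, -125], "gripper": 87},
    {"turn": [0, 0, 0], "dp": [60, 0, -160], "gripper": 87},
  ],
)

```text
time: 11.35
eef_pos: [0.469, -0.2838, 0.367]
ee_rot: [0.001, -0.006, 1.0, -0.001]
contact_force: [0.3, -0.5, -0.4]
width: 0.0292
gripper_force: 0.0
```

```bash
python3 - <<'E'
from hook import *
rep()
for n in("wrist","scene"):
    im,P,T,s=shot(n); save(n+"7.png",im[180:300,220:400] if n=="scene" else im,3 if n=="scene" else 1)
    P=P.reshape(-1,3);c=im.reshape(-1,3).astype(int)
    m=(c[:,0]-c[:,2]>25)&(P[:,2]>.012)&(P[:,2]<.042)&(np.abs(P[:,1]+.283)<.025)&(P[:,0]>.48)&(P[:,0]<.65)
    p=P[m];print(m.sum(),np.percentile(p,[1,50,99],axis=0).round(4))
print(s)
E
```

```text
scene hook 200 [[ 0.555  -0.3106  0.0406]
 [ 0.5641 -0.2839  0.0583]
 [ 0.5799 -0.2489  0.0886]]
side hook 81 [[ 0.5553 -0.3054  0.0407]
 [ 0.5631 -0.2807  0.0641]
 [ 0.5764 -0.2482  0.0869]]
1000 [[ 0.5372 -0.2987  0.0222]
 [ 0.5506 -0.2823  0.034 ]
 [ 0.6046 -0.2663  0.0383]]
316 [[ 0.5357 -0.3022  0.0158]
 [ 0.5617 -0.2893  0.0267]
 [ 0.6345 -0.2681  0.0403]]
{'time': 11.5, 'joint_positions': array([ 0.70102345,  0.33822687, -0.30817694,  1.81488537,  0.1207112 ,
        1.00085729,  1.92736595]), 'joint_vel': array([-0.00631755,  0.05129498,  0.00881621,  0.05400431,  0.0061313 ,
       -0.02520778, -0.00447219]), 'tau': array([ 1.16711876e-01, -5.32719648e+01, -2.68480293e+00, -2.85499102e+01,
       -4.27649275e-02,  3.79460882e-01,  8.56611505e-02]), 'eef_pos': array([ 0.46961394, -0.28394399,  0.36638347]), 'ee_rot': array([ 0.00247561, -0.00601957,  0.9999777 , -0.00149766]), 'contact_force': array([ 0.92445547,  0.54143999, -0.50539151]), 'ft_torque': array([ 0.07168142, -0.03368906,  0.02574442]), 'gripper_force': 0.0, 'width': 0.04090513277160274}
```

View pics/scene7.png

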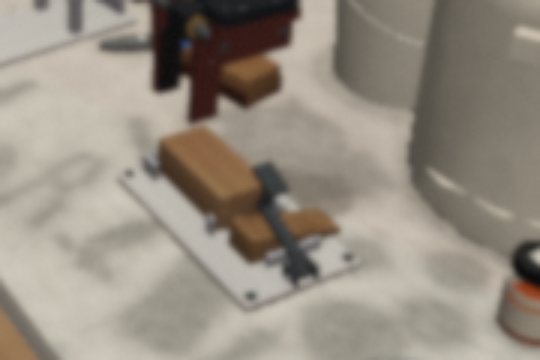

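The crop shows the wedge (285,230) under the arm, the hook (270,180) lifted clear of the block (205,165); wedge thin end ≈ nest +68, hook top 88 mm. Now turn back and go over the block.

Request:
step_arm(
  plan=[
    {"turn": [0, 0, 8.5], "dp": [-12, 11, 0], "gripper": 87},
    {"turn": [0, 0, 17], "dp": [-25, 23, 0], "gripper": 87},
    {"turn": [0, 0, 25.5], "dp": [-37, 34, 0], "gripper": 87},
    {"turn": [0, 0, 34], "dp": [-49, 46, 0], "gripper": 87},
    {"turn": [0, 0, 42.5], "dp": [-61, 57, 0], "gripper": 87},
    {"turn": [0, 0, 51], "dp": [-74, 69, 0], "gripper": 87},
    {"turn": [0, 0, 59.5], "dp": [-86, 80, 0], "gripper": 87},
    {"turn": [0, 0, 68], "dp": [-98.5, 91.5, 0], "gripper": 87},
  ],
)

```text
time: 12.35
eef_pos: [0.5664, -0.1903, 0.3613]
ee_rot: [-0.002, 0.557, 0.831, -0.001]
contact_force: [-0.3, -1.2, 0.5]
width: 0.0871
gripper_force: 0.0
```

Request:
step_arm(
  plan=[
    {"turn": [0, 0, 8.5], "dp": [0, 0, 0], "gripper": 87},
    {"turn": [0, 0, 17], "dp": [0, 0, 0], "gripper": 87},
    {"turn": [0, 0, 22], "dp": [0, 0, 0], "gripper": 87},
    {"turn": [0, 0, 22], "dp": [0, 0, 0], "gripper": 87},
    {"turn": [0, 0, 22], "dp": [0, 0, 0], "gripper": 87},
  ],
)

```text
time: 12.85
eef_pos: [0.5661, -0.1907, 0.3622]
ee_rot: [-0.001, 0.702, 0.713, -0.001]
contact_force: [0.5, 0.1, -0.4]
width: 0.0871
gripper_force: 0.0
```

```bash
cat > pose.py <<'E'
from h import *
s=status.state();q=s["ee_rot"];R=Rn.from_quat([q[1],q[2],q[3],q[0]]).as_matrix()
print(s["time"],(s["eef_pos"]*1000).round(1),"tip",((s["eef_pos"]+R[:,2]*.163)*1000).round(1),"ytool deg",np.degrees(np.arctan2(R[1,1],R[0,1])).round(2),s["contact_force"].round(1),s["width"])
E
python3 - <<'E'
import pose
from h import *
P0=np.load("scene0.npz")["P"]
def g(P,im):
    P=P.reshape(-1,3);c=im.reshape(-1,3).astype(int)
    return P[(P[:,0]>.52)&(P[:,0]<.62)&(P[:,1]>-.28)&(P[:,1]<-.12)&(P[:,2]>.045)&(P[:,2]<.052)&(c[:,0]-c[:,2]>25)]
for n in("scene","side","wrist"):
    im,P,T,s=shot(n); b=g(P,im); d=np.load(n+"0.npz"); a=g(d["P"],d["im"])
    print(n,len(a),len(b),np.percentile(a,[2,98],axis=0).round(4)[:,:2].ravel(),np.percentile(b,[2,98],axis=0).round(4)[:,:2].ravel())
E
```

```text
12.85 [ 566.1 -190.7  362.2] tip [ 565.7 -190.7  199.2] ytool deg 0.88 [ 0.5  0.1 -0.4] 0.08714588005328922
scene 429 451 [ 0.5373 -0.2522  0.5907 -0.1464] [ 0.5386 -0.25    0.5907 -0.1456]
side 210 215 [ 0.5362 -0.2479  0.5903 -0.1441] [ 0.5383 -0.2467  0.5912 -0.1419]
wrist 1979 7222 [ 0.5415 -0.2479  0.5929 -0.1425] [ 0.5414 -0.2455  0.5929 -0.1413]
```

Request:
step_arm(
  plan=[
    {"turn": [0, 0, 0], "dp": [0, 0.7, 45], "gripper": 87},
    {"turn": [0, 0, 0], "dp": [0, 0.7, 90], "gripper": 87},
    {"turn": [0, 0, 0], "dp": [0, 0.7, 130], "gripper": 87},
    {"turn": [0, 0, 0], "dp": [0, 0.7, 150], "gripper": 87},
    {"turn": [0, 0, 0], "dp": [0, 0.7, 162], "gripper": 87},
    {"turn": [0, 0, 0], "dp": [0, 0.7, 162], "gripper": 45},
    {"turn": [0, 0, 0], "dp": [0, 0.7, 162], "gripper": 45},
    {"turn": [0, 0, 0], "dp": [0, 0.7, 162], "gripper": 45},
  ],
  force=30,
)

```text
time: 13.8
eef_pos: [0.5676, -0.1912, 0.2032]
ee_rot: [0.001, 0.703, 0.711, 0.001]
contact_force: [0.3, -0.9, 0.2]
width: 0.0666
gripper_force: 0.0
```

Request:
step_arm(
  plan=[
    {"turn": [0, 0, 0], "dp": [0, 0, 0], "gripper": 45},
    {"turn": [0, 0, 0], "dp": [0, 0, 0], "gripper": 45},
    {"turn": [0, 0, 0], "dp": [0, 0, 0], "gripper": 45},
    {"turn": [0, 0, 0], "dp": [0, 0, 0], "gripper": 45},
  ],
  force=30,
)

```text
time: 14.2
eef_pos: [0.5673, -0.1912, 0.2029]
ee_rot: [0.001, 0.703, 0.711, 0.0]
contact_force: [-1.5, 1.0, 7.7]
width: 0.0548
gripper_force: 29.9
```

Request:
step_arm(
  plan=[
    {"turn": [0, 0, 0], "dp": [0, 0, -8], "gripper": 45},
    {"turn": [0, 0, 0], "dp": [0, 0, -20], "gripper": 45},
    {"turn": [0, 0, 0], "dp": [0, 0, -35], "gripper": 45},
    {"turn": [0, 0, 0], "dp": [0, 0, -60], "gripper": 45},
    {"turn": [0, 0, 0], "dp": [0, 0, -90], "gripper": 45},
    {"turn": [0, 0, 0], "dp": [0, 0, -120], "gripper": 45},
    {"turn": [0, 0, 0], "dp": [0, 0, -120], "gripper": 45},
  ],
  force=30,
)

```text
time: 14.9
eef_pos: [0.5682, -0.1913, 0.3272]
ee_rot: [0.004, 0.703, 0.711, 0.002]
contact_force: [0.4, -0.1, -1.6]
width: 0.0552
gripper_force: 29.9
```

```bash
python3 - <<'E'
import pose
from hook import *
rep()
for n in("scene","side"):
    im,P,T,s=shot(n);P=P.reshape(-1,3);c=im.reshape(-1,3).astype(int)
    t=P[(P[:,0]>.51)&(P[:,0]<.63)&(P[:,1]>-.31)&(P[:,1]<-.10)&(P[:,2]>.1)&(P[:,2]<.19)&(c[:,0]-c[:,2]>25)]
    print(n,len(t),np.percentile(t,[2,50,98],axis=0).round(4))
E
```

```text
14.9 [ 568.2 -191.3  327.2] tip [ 569.5 -191.6  164.2] ytool deg 0.7 [ 0.4 -0.1 -1.6] 0.05524933936527046
scene hook 168 [[ 0.5563 -0.3118  0.0407]
 [ 0.563  -0.2867  0.0732]
 [ 0.5742 -0.27    0.0886]]
side hook 64 [[ 0.5567 -0.3038  0.0414]
 [ 0.5638 -0.2834  0.0737]
 [ 0.5743 -0.268   0.0862]]
scene 800 [[ 0.5289 -0.2514  0.1361]
 [ 0.5557 -0.2211  0.1676]
 [ 0.5959 -0.149   0.1851]]
side 331 [[ 0.5306 -0.2492  0.1397]
 [ 0.5616 -0.2182  0.1654]
 [ 0.5945 -0.1633  0.1812]]
```

Request:
step_arm(
  plan=[
    {"turn": [0, 0, 0], "dp": [40, -1, -20], "gripper": 45},
    {"turn": [0, 0, 0], "dp": [80, -3, -40], "gripper": 45},
    {"turn": [0, 0, 0], "dp": [125, -5, -60], "gripper": 45},
    {"turn": [0, 0, 0], "dp": [170, -7, -80], "gripper": 45},
    {"turn": [0, 0, 0], "dp": [218, -9, -80], "gripper": 45},
    {"turn": [0, 0, 0], "dp": [266, -10, -80], "gripper": 45},
    {"turn": [0, 0, 0], "dp": [266, -10, -80], "gripper": 45},
    {"turn": [0, 0, 0], "dp": [266, -10, -80], "gripper": 45},
  ],
  force=30,
)

```text
time: 15.9
eef_pos: [0.5532, 0.0762, 0.4002]
ee_rot: [-0.001, 0.702, 0.713, -0.001]
contact_force: [0.7, -1.1, -2.1]
width: 0.0546
gripper_force: 29.9
```

```bash
python3 - <<'E'
import pose
from h import *
im,P,T,s=shot("wrist"); np.savez("wrist8.npz",im=im,P=P,T=T); P=P.reshape(-1,3)
def box(a,b,c,d,z0,z1): return P[(P[:,0]>a)&(P[:,0]<b)&(P[:,1]>c)&(P[:,1]<d)&(P[:,2]>z0)&(P[:,2]<z1)]
def rect(p,n):
    r=cv2.minAreaRect((p[:,:2]*1000).astype(np.float32)); print(n,len(p),np.round(r[0],1),np.round(r[1],1),round(r[2],2),np.median(p[:,2]).round(4))
rect(box(.43,.72,.11,.27,.0052,.0105),"plate")
rect(box(.55,.66,.12,.27,.058,.066),"bar")
rect(box(.64,.71,.13,.27,.0305,.036),"stop")
p=box(.43,.72,.11,.27,.0055,.0105)
# -y edge and -x edge
xs=np.arange(.47,.66,.01); e=np.array([[x+.005,np.percentile(p[(p[:,0]>x)&(p[:,0]<x+.01),1],1)] for x in xs]); k=np.polyfit(e[:,0],e[:,1],1); print("edge -y",np.degrees(np.arctan(k[0])),np.polyval(k,.57), (e[:,1]-np.polyval(k,e[:,0])).std())
E
```

```text
15.9 [553.2  76.2 400.2] tip [552.8  76.2 237.2] ytool deg 0.89 [ 0.7 -1.1 -2.1] 0.054564058862539844
plate 20066 [583.3 174.2] [265.7 128.8] 0.14 0.0075
bar 1773 [600.3 187.7] [16.4 76.6] 6.81 0.0614
stop 743 [673.9 202.5] [10.4 61.8] 7.17 0.0324
edge -y -2.7208403399526664 0.1321452722268847 0.011212038724381273
```

```bash
python3 - <<'E'
from h import *
d=np.load("wrist8.npz");P=d["P"];z=P[...,2];im=d["im"].astype(int)
m=((z>.0055)&(z<.0105)&(np.abs(im[...,0]-im[...,2])<30)).astype(np.uint8)
m=cv2.morphologyEx(m,cv2.MORPH_OPEN,np.ones((5,5)))
n,l,st,ce=cv2.connectedComponentsWithStats(m)
for i in np.argsort(-st[1:,4])[:4]+1:
    p=P[l==i]; r=cv2.minAreaRect((p[:,:2]*1000).astype(np.float32)); print(st[i],np.round(r[0],1),np.round(r[1],1),round(r[2],2))
i=np.argmax(st[1:,4])+1;p=P[l==i]*1000
for yaw in(6.5,7,7.5,8):
    a=np.radians(yaw);u=p[:,0]*np.cos(a)+p[:,1]*np.sin(a);v=-p[:,0]*np.sin(a)+p[:,1]*np.cos(a)
    e=[np.percentile(v[(u>k)&(u<k+20)],.5).round(1) for k in range(500,680,25)]; print(yaw,np.percentile(u,[.2,99.8]).round(1),np.percentile(v,[.2,99.8]).round(1),e)
    for nm,(z0,z1) in dict(bar=(.057,.066),stop=(.0295,.036)).items():
        b=P[(z>z0)&(z<z1)&(P[...,0]>.55)&(P[...,0]<.71)&(P[...,1]>.1)&(P[...,1]<.28)]*1000
        if nm=="stop": b=b[b[:,0]>655]
        u2=b[:,0]*np.cos(a)+b[:,1]*np.sin(a);v2=-b[:,0]*np.sin(a)+b[:,1]*np.cos(a);print("  ",nm,np.percentile(u2,[1,99]).round(1),np.percentile(v2,[1,99]).round(1))
q=np.argwhere((z>.057)&(z<.066)&(P[...,0]>.58)&(P[...,0]<.62)&(P[...,1]>.1));print("bar px rows",q.min(0),q.max(0))
E
```

```text
[  156     0   150   114 14201] [526.8 186.2] [142.5 103. ] 7.12
[ 321    0   69   98 5172] [650.8 195.4] [68.1 92. ] 5.9Traceback (most recent call last):
  File "<stdin>", line 11, in <module>
    return _quantile_unchecked(
        a, q, axis, out, overwrite_input, method, keepdims, weights)
    return _ureduce(a,
                    func=_quantile_ureduce_func,
    ...<5 lines>...
                    overwrite_input=overwrite_input,
                    method=method)
    r = func(a, **kwargs)
    result = _quantile(arr,
                       quantiles=q,
    ...<2 lines>...
                       out=out,
                       weights=wgt)
    slices_having_nans = np.isnan(arr[-1, ...])
                                  ~~~^^^^^^^^^
IndexError: index -1 is out of bounds for axis 0 with size 0
```

Request:
step_arm(
  plan=[
    {"turn": [0, 0, 8.5], "dp": [14, -3, 0], "gripper": 45},
    {"turn": [0, 0, 17], "dp": [28, -5, 0], "gripper": 45},
    {"turn": [0, 0, 25.5], "dp": [42, -8, 0], "gripper": 45},
    {"turn": [0, 0, 34], "dp": [56, -11, 0], "gripper": 45},
    {"turn": [0, 0, 42.5], "dp": [70, -13, 0], "gripper": 45},
    {"turn": [0, 0, 51], "dp": [84, -16, 0], "gripper": 45},
    {"turn": [0, 0, 59.5], "dp": [98, -19, 0], "gripper": 45},
    {"turn": [0, 0, 68], "dp": [110.9, -21, 0], "gripper": 45},
  ],
  force=30,
)

```text
time: 16.75
eef_pos: [0.5316, 0.1841, 0.4009]
ee_rot: [0.0, 0.981, 0.192, -0.001]
contact_force: [0.3, 0.5, -1.8]
width: 0.055
gripper_force: 29.9
```

Request:
step_arm(
  plan=[
    {"turn": [0, 0, 8], "dp": [0, 0, 30], "gripper": 45},
    {"turn": [0, 0, 15.8], "dp": [0, 0, 70], "gripper": 45},
    {"turn": [0, 0, 15.8], "dp": [0, 0, 100], "gripper": 45},
    {"turn": [0, 0, 15.8], "dp": [0, 0, 120], "gripper": 45},
    {"turn": [0, 0, 15.8], "dp": [0, 0, 120], "gripper": 45},
    {"turn": [0, 0, 15.8], "dp": [0, 0, 120], "gripper": 45},
  ],
  force=30,
)

```text
time: 17.35
eef_pos: [0.5318, 0.1842, 0.2816]
ee_rot: [0.0, 0.998, 0.059, -0.0]
contact_force: [0.1, 0.2, -1.5]
width: 0.0545
gripper_force: 29.9
```

```bash
cat > g.py <<'E'
import pose
from h import *
a=np.radians(7.1);O=np.array([570.2,191.6])
def gz(P): 
    X=P[...,:2]*1000-O; return np.stack([X[...,0]*np.cos(a)+X[...,1]*np.sin(a),-X[...,0]*np.sin(a)+X[...,1]*np.cos(a),P[...,2]*1000],-1)
s=pose.s; print("grasp in gauge",gz((s["eef_pos"]+pose.R[:,2]*.163)[None]).round(1))
def look(z0=.05,z1=.14,names=("scene","side")):
  for n in names:
    im,P,T,_=shot(n);c=im.reshape(-1,3).astype(int);Q=gz(P).reshape(-1,3);z=P[...,2].ravel()
    k=(c[:,0]-c[:,2]>25)&(c[:,0]<c[:,1]*1.8)&(z>z0)&(z<z1)&(np.abs(Q[:,0])<130)&(np.abs(Q[:,1])<60);t=Q[k]
    print(n,"block",len(t),np.percentile(t,[2,50,98],axis=0).round(1).tolist() if len(t) else "")
    b=Q[(Q[:,2]>57)&(Q[:,2]<67)&(Q[:,0]>15)&(Q[:,0]<45)&(np.abs(Q[:,1])<60)]
    if len(b): print("   bar",len(b),np.percentile(b,[3,50,97],axis=0).round(1).tolist())
    b=Q[(Q[:,2]>28)&(Q[:,2]<37)&(Q[:,0]>92)&(Q[:,0]<118)&(np.abs(Q[:,1])<50)]
    if len(b): print("   stop",len(b),np.percentile(b,[3,50,97],axis=0).round(1).tolist())
E
python3 -c "
from g import *
look(names=('scene','side','wrist'))"
```

```text
17.35 [531.8 184.2 281.6] tip [531.7 184.  118.6] ytool deg -83.22 [ 0.1  0.2 -1.5] 0.054506172354441
grasp in gauge [[-39.1  -2.7 118.6]]
scene block 438 [[-99.3, -39.8, 93.5], [-63.3, -27.9, 120.8], [7.3, 22.1, 130.6]]
   bar 54 [[18.4, -46.2, 58.0], [24.5, -15.2, 63.0], [34.5, 25.3, 65.5]]
   stop 35 [[97.3, -34.2, 28.4], [100.1, -5.8, 33.9], [106.5, 26.9, 36.1]]
side block 251 [[-98.5, -39.2, 100.6], [-61.0, -18.5, 125.6], [5.8, 25.0, 136.9]]
   bar 28 [[18.0, -44.9, 57.7], [25.4, -24.2, 61.6], [36.5, 7.9, 66.4]]
   stop 22 [[95.3, -32.5, 28.9], [102.2, -1.1, 32.3], [108.3, 30.6, 36.4]]
wrist block 24511 [[-91.9, -28.5, 118.0], [-23.5, -2.2, 127.4], [13.7, 23.7, 128.7]]
   bar 4576 [[22.4, -42.9, 59.9], [30.1, -0.4, 61.5], [37.3, 42.6, 64.0]]
```

Request:
step_arm(
  plan=[
    {"turn": [0, 0, -0.3], "dp": [-3, -2.6, 30], "gripper": 45},
    {"turn": [0, 0, -0.3], "dp": [-3, -2.6, 55], "gripper": 45},
    {"turn": [0, 0, -0.3], "dp": [-3, -2.6, 70], "gripper": 45},
    {"turn": [0, 0, -0.3], "dp": [-3, -2.6, 77], "gripper": 45},
    {"turn": [0, 0, -0.3], "dp": [-3, -2.6, 80.5], "gripper": 45},
    {"turn": [0, 0, -0.3], "dp": [-3, -2.6, 80.5], "gripper": 45},
    {"turn": [0, 0, -0.3], "dp": [-3, -2.6, 80.5], "gripper": 45},
  ],
  force=30,
)

```text
time: 18.2
eef_pos: [0.5285, 0.1878, 0.2022]
ee_rot: [-0.0, 0.998, 0.063, 0.001]
contact_force: [0.2, -0.8, -1.4]
width: 0.0544
gripper_force: 29.9
```

```bash
python3 -c "
from g import *
look(.03,.06)"
```

```text
18.2 [528.5 187.8 202.2] tip [528.8 187.9  39.2] ytool deg -82.81 [ 0.2 -0.8 -1.4] 0.05441939849462698
grasp in gauge [[-41.6   1.5  39.2]]
scene block 296 [[-101.8, -34.7, 31.0], [-65.4, -16.4, 48.0], [3.7, 25.4, 52.2]]
   bar 34 [[18.6, -46.1, 58.3], [24.4, -33.2, 63.0], [35.4, -10.8, 65.6]]
   stop 37 [[96.3, -34.5, 28.4], [99.9, -2.9, 33.4], [107.4, 29.2, 35.8]]
side block 193 [[-101.6, -33.5, 30.7], [-65.9, -7.4, 45.7], [-1.5, 31.2, 53.7]]
   bar 8 [[18.8, -46.1, 57.5], [27.1, -41.6, 62.8], [34.1, -29.3, 65.3]]
   stop 22 [[94.9, -29.3, 29.4], [101.1, 1.1, 32.1], [108.7, 34.1, 35.3]]
```

Request:
step_arm(
  plan=[
    {"turn": [0, 0, -0.1], "dp": [0, 1.2, 0.8], "gripper": 45},
    {"turn": [0, 0, -0.1], "dp": [0, 1.2, 1.6], "gripper": 45},
    {"turn": [0, 0, -0.1], "dp": [0, 1.2, 1.9], "gripper": 45},
    {"turn": [0, 0, -0.1], "dp": [0, 1.2, 1.9], "gripper": 45},
  ],
  force=30,
)

```text
time: 18.7
eef_pos: [0.5284, 0.1866, 0.2008]
ee_rot: [-0.0, 0.998, 0.064, 0.001]
contact_force: [-3.2, -0.2, 12.5]
width: 0.055
gripper_force: 29.9
```

Request:
step_arm(
  plan=[
    {"turn": [0, 0, 0], "dp": [0, 0, -1], "gripper": 87},
    {"turn": [0, 0, 0], "dp": [0, 0, -1], "gripper": 87},
    {"turn": [0, 0, 0], "dp": [0, 0, -1], "gripper": 87},
    {"turn": [0, 0, 0], "dp": [0, 0, -1], "gripper": 87},
    {"turn": [0, 0, 0], "dp": [0, 0, -25], "gripper": 87},
    {"turn": [0, 0, 0], "dp": [0, 0, -60], "gripper": 87},
    {"turn": [0, 0, 0], "dp": [-40, 0, -60], "gripper": 22},
    {"turn": [0, 0, 0], "dp": [-85, 0, -60], "gripper": 22},
  ],
)

```text
time: 19.5
eef_pos: [0.444, 0.1757, 0.26]
ee_rot: [-0.001, 0.998, 0.063, 0.001]
contact_force: [-0.6, 0.4, 0.2]
width: 0.0746
gripper_force: 0.0
```

Request:
step_arm(
  plan=[
    {"turn": [0, 0, 0], "dp": [0, 0, 0], "gripper": 22},
    {"turn": [0, 0, 0], "dp": [0, 0, 0], "gripper": 22},
    {"turn": [0, 0, 0], "dp": [0, 0, 30], "gripper": 22},
    {"turn": [0, 0, 0], "dp": [0, 0, 60], "gripper": 22},
    {"turn": [0, 0, 0], "dp": [0, 0, 63], "gripper": 22},
    {"turn": [0, 0, 0], "dp": [0, 0, 63], "gripper": 22},
  ],
)

```text
time: 20.1
eef_pos: [0.4445, 0.1757, 0.1958]
ee_rot: [0.0, 0.998, 0.063, -0.001]
contact_force: [1.2, -0.5, -0.3]
width: 0.0266
gripper_force: 0.0
```

```bash
python3 -c "
from g import *
look(.03,.06)
im,P,T,_=shot('wrist');Q=gz(P).reshape(-1,3);c=im.reshape(-1,3).astype(int)
t=Q[(Q[:,2]>44)&(Q[:,2]<48.5)&(np.abs(Q[:,0])<110)&(np.abs(Q[:,1])<45)&(c[:,0]-c[:,2]>25)]
r=cv2.minAreaRect(t[:,:2].astype(np.float32));print(len(t),r)
"
```

```text
20.1 [444.5 175.7 195.8] tip [444.3 175.6  32.8] ytool deg -82.72 [ 1.2 -0.5 -0.3] 0.026609267420304523
grasp in gauge [[-127.    -0.3   32.8]]
scene block 309 [[-120.1, -31.1, 31.0], [-49.2, -22.2, 46.6], [4.1, 18.5, 51.1]]
   bar 70 [[18.7, -46.5, 57.5], [23.7, -4.3, 63.1], [35.0, 40.2, 66.1]]
   stop 36 [[96.5, -33.2, 28.8], [99.9, -7.9, 34.1], [106.2, 27.1, 36.8]]
side block 124 [[-101.4, -30.0, 30.7], [-25.7, -20.2, 43.2], [6.0, 21.8, 49.9]]
   bar 48 [[17.2, -43.5, 57.8], [25.3, -2.0, 61.2], [35.4, 41.8, 65.9]]
   stop 25 [[95.9, -35.6, 29.3], [99.4, -7.6, 32.8], [106.3, 30.9, 35.9]]
29768 ((-60.362335205078125, 0.5030689239501953), (53.89069366455078, 77.50465393066406), 89.41961669921875)
```

Block is on the plate, centred within 0.5 mm and square. Push it.

Request:
step_arm(
  plan=[
    {"turn": [0, 0, 0], "dp": [8, 0, 0], "gripper": 22},
    {"turn": [0, 0, 0], "dp": [15, 0, 0], "gripper": 22},
    {"turn": [0, 0, 0], "dp": [21, 0, 0], "gripper": 22},
    {"turn": [0, 0, 0], "dp": [28, 0, 0], "gripper": 22},
    {"turn": [0, 0, 0], "dp": [36, 0, 0], "gripper": 22},
    {"turn": [0, 0, 0], "dp": [44, 0, 0], "gripper": 22},
    {"turn": [0, 0, 0], "dp": [52, 0, 0], "gripper": 22},
    {"turn": [0, 0, 0], "dp": [60, 0, 0], "gripper": 22},
  ],
)

```text
time: 21.05
eef_pos: [0.504, 0.1834, 0.1962]
ee_rot: [0.0, 0.998, 0.064, -0.0]
contact_force: [-2.9, 0.1, 1.7]
width: 0.0219
gripper_force: 1.2
```

```bash
cat > b.py <<'E'
from g import *
im,P,T,_=shot('wrist');Q=gz(P).reshape(-1,3);c=im.reshape(-1,3).astype(int)
t=Q[(Q[:,2]>44)&(Q[:,2]<48.5)&(np.abs(Q[:,0])<110)&(np.abs(Q[:,1])<45)&(c[:,0]-c[:,2]>25)]
for k in range(-60,110,10):
    w=t[(t[:,0]>k)&(t[:,0]<k+10)]
    if len(w)>20: print(k,len(w),np.percentile(w[:,1],[1,99]).round(1))
print(np.percentile(t[:,0],[.5,99.5]))
E
python3 b.py
```

```text
21.05 [504.  183.4 196.2] tip [504.  183.4  33.2] ytool deg -82.7 [-2.9  0.1  1.7] 0.02186255947280054
grasp in gauge [[-66.7   0.   33.2]]
-60 1173 [-24.9  26.3]
-50 3000 [-25.5  26.9]
-40 3183 [-25.4  27. ]
-30 3359 [-25.3  26.9]
-20 3582 [-25.2  27. ]
-10 3777 [-25.2  27. ]
0 4064 [-25.2  27. ]
10 4302 [-25.1  27. ]
20 1127 [-25.1  27. ]
[-53.99405758  22.18114174]
```

Request:
step_arm(
  plan=[
    {"turn": [0, 0, 0], "dp": [8, 0, 0], "gripper": 22},
    {"turn": [0, 0, 0], "dp": [16, 0, 0], "gripper": 22},
    {"turn": [0, 0, 0], "dp": [24, 0, 0], "gripper": 22},
    {"turn": [0, 0, 0], "dp": [32, 0, 0], "gripper": 22},
    {"turn": [0, 0, 0], "dp": [38, 0, 0], "gripper": 22},
    {"turn": [0, 0, 0], "dp": [41, 0, 0], "gripper": 22},
    {"turn": [0, 0, 0], "dp": [43, 0, 0], "gripper": 22},
  ],
)

```text
time: 21.8
eef_pos: [0.5461, 0.1888, 0.1962]
ee_rot: [0.0, 0.998, 0.064, -0.0]
contact_force: [-3.5, -1.1, 2.0]
width: 0.0218
gripper_force: 1.2
```

Request:
step_arm(
  plan=[
    {"turn": [0, 0, 0], "dp": [1, 0, 0], "gripper": 22},
    {"turn": [0, 0, 0], "dp": [1.5, 0, 0], "gripper": 22},
    {"turn": [0, 0, 0], "dp": [2, 0, 0], "gripper": 22},
  ],
)

```text
time: 22.1
eef_pos: [0.5479, 0.1891, 0.1962]
ee_rot: [0.0, 0.998, 0.064, -0.0]
contact_force: [-0.5, -0.4, -0.4]
width: 0.0219
gripper_force: 0.5
```

```bash
python3 b.py
```

```text
22.1 [547.9 189.1 196.2] tip [547.9 189.1  33.2] ytool deg -82.69 [-0.5 -0.4 -0.4] 0.021876599341458164
grasp in gauge [[-22.5   0.2  33.2]]
-20 109 [-19.1  24. ]
-10 2802 [-25.2  27. ]
0 3082 [-25.1  27.1]
10 2711 [-25.   27.2]
30 1061 [-24.9  27.2]
40 3916 [-25.   27.2]
50 4197 [-24.9  27.2]
60 4469 [-24.9  27.4]
70 4774 [-24.8  27.3]
80 728 [-24.9  27.5]
[-9.80375553 81.20342691]
```

Request:
step_arm(
  plan=[
    {"turn": [0, 0, 0], "dp": [0.7, 0, 0], "gripper": 22},
    {"turn": [0, 0, 0], "dp": [1.4, 0, 0], "gripper": 22},
    {"turn": [0, 0, 0], "dp": [2, 0, 0], "gripper": 22},
  ],
)

```text
time: 22.45
eef_pos: [0.549, 0.1893, 0.1962]
ee_rot: [0.0, 0.998, 0.064, -0.001]
contact_force: [-7.4, -1.2, 7.3]
width: 0.0221
gripper_force: 4.0
```

Request:
step_arm(
  plan=[
    {"turn": [0, 0, 0], "dp": [0.6, 0, 0], "gripper": 22},
    {"turn": [0, 0, 0], "dp": [1, 0, 0], "gripper": 22},
    {"turn": [0, 0, 0], "dp": [1, 0, 0], "gripper": 22},
  ],
)

```text
time: 22.75
eef_pos: [0.5493, 0.1893, 0.1961]
ee_rot: [0.0, 0.998, 0.064, -0.002]
contact_force: [-10.1, -1.7, 8.0]
width: 0.0217
gripper_force: 4.9
```

Firmly against the stop (force rises, motion stalls). Retreat and verify.

Request:
step_arm(
  plan=[
    {"turn": [0, 0, 0], "dp": [-15, 0, 0], "gripper": 22},
    {"turn": [0, 0, 0], "dp": [-40, 0, -20], "gripper": 22},
    {"turn": [0, 0, 0], "dp": [-50, 0, -65], "gripper": 22},
    {"turn": [0, 0, 0], "dp": [-50, 0, -115], "gripper": 22},
    {"turn": [0, 0, 0], "dp": [-50, 0, -165], "gripper": 22},
    {"turn": [0, 0, 0], "dp": [-50, 0, -180], "gripper": 22},
    {"turn": [0, 0, 0], "dp": [-50, 0, -180], "gripper": 22},
  ],
)

```text
time: 23.45
eef_pos: [0.5023, 0.1833, 0.3796]
ee_rot: [-0.001, 0.998, 0.064, 0.003]
contact_force: [0.0, 0.6, -0.6]
width: 0.0217
gripper_force: 0.0
```

```bash
python3 b.py; python3 - <<'E'
from hook import *
rep()
a={}
for n in("scene","side"):
    im,P,T,s=shot(n); d=np.load(n+"0.npz")
    # bystander areas: sander, tin, hammer : compare depth-derived points before/after
    for nm,(x0,x1,y0,y1) in dict(sander=(.65,.78,-.09,.05),tin=(.5,.65,-.52,-.38),hammer=(.4,.75,.32,.5)).items():
        P0=d["P"];k=(P0[...,0]>x0)&(P0[...,0]<x1)&(P0[...,1]>y0)&(P0[...,1]<y1)&(P0[...,2]>.008)&(P0[...,2]<.06)
        print(n,nm,k.sum(),"median |dz| mm",np.nanmedian(np.abs(P[k]-P0[k]).max(-1)*1000).round(2),"colour",np.abs(im[k].astype(int)-d["im"][k]).mean().round(1))
E
```

```text
23.45 [502.3 183.3 379.6] tip [503.4 183.8 216.6] ytool deg -82.71 [ 0.   0.6 -0.6] 0.021741592704539937
grasp in gauge [[-67.2   0.6 216.6]]
-10 632 [-24.9  27.5]
0 673 [-24.9  27.3]
10 693 [-25.4  27.1]
20 169 [-25.2  27.1]
30 61 [-24.2  27. ]
40 767 [-24.6  27.5]
50 784 [-25.1  27.3]
60 805 [-24.8  27.9]
70 843 [-24.7  27.6]
80 139 [-24.9  27.2]
[-8.87952014 81.33567933]
scene hook 167 [[ 0.5573 -0.3089  0.041 ]
 [ 0.5636 -0.2861  0.0745]
 [ 0.5749 -0.2694  0.0885]]
side hook 64 [[ 0.5569 -0.3006  0.041 ]
 [ 0.5645 -0.2824  0.0756]
 [ 0.5747 -0.2668  0.0871]]
scene sander 567 median |dz| mm 1.51 colour 1.3
scene tin 673 median |dz| mm 0.96 colour 1.5
scene hammer 433 median |dz| mm 2.59 colour 1.6
side sander 368 median |dz| mm 2.78 colour 0.8
side tin 283 median |dz| mm 2.28 colour 0.9
side hammer 329 median |dz| mm 4.71 colour 3.9
```

```bash
python3 - <<'E'
from g import *
for n in("wrist","scene","side"):
    im,P,T,_=shot(n);Q=gz(P).reshape(-1,3);c=im.reshape(-1,3)
    for k in range(-20,125,8):
        w=(Q[:,0]>k)&(Q[:,0]<k+8)&(np.abs(Q[:,1])<20)
        if w.sum(): print(n,k,w.sum(),np.percentile(Q[w,2],[10,50,95]).round(1),np.median(c[w],axis=0))
E
```

```text
23.7 [501.1 183.  374.5] tip [500.6 182.8 211.5] ytool deg -82.7 [-0.  -0.1  0.6] 0.022163022225334665
grasp in gauge [[-7.010e+01 -2.000e-01  2.115e+02]]
wrist -20 356 [6.5 7.5 8.7] [183. 184. 192.]
wrist -12 321 [43.6 45.2 46.5] [145. 117.  91.]
wrist -4 459 [44.6 45.5 46.6] [146. 117.  90.]
wrist 4 420 [44.6 45.5 46.7] [145.  116.   88.5]
wrist 12 456 [44.6 45.5 46.8] [144. 115.  87.]
wrist 20 590 [45.4 60.9 62.5] [155. 156. 171.]
wrist 28 545 [60.6 61.6 62.7] [156. 158. 174.]
wrist 36 388 [44.8 45.9 61.7] [142. 114.  86.]
wrist 44 484 [44.5 45.5 46.7] [140. 111.  83.]
wrist 52 529 [44.5 45.6 46.8] [140. 110.  82.]
wrist 60 527 [44.6 45.6 46.8] [138. 109.  80.]
wrist 68 505 [44.6 45.6 46.8] [137. 108.  80.]
scene -20 28 [ 9.5 19.8 47. ] [120.   92.5  65.5]
scene -12 48 [13.1 32.2 48.5] [91.5 73.  54.5]
scene -4 11 [46.7 47.8 49. ] [133. 102.  70.]
scene 4 10 [46.6 48.1 49.2] [133. 100.  69.]
scene 12 16 [46.9 48.9 58.6] [126.  96.  69.]
scene 20 28 [48.9 59.2 65.1] [121.  106.5 106.5]
scene 28 8 [63.1 63.8 65. ] [161.  157.  153.5]
scene 36 1 [62.7 62.7 62.7] [173. 166. 157.]
scen
[... 546 characters left out ...]
 [132. 111.  79.]
side 4 10 [43.9 46.7 50.3] [133.  111.   79.5]
side 12 15 [23.3 46.1 61.8] [130. 109.  80.]
side 20 23 [44.2 57.5 66.9] [127. 110. 101.]
side 28 5 [60.1 62.6 64. ] [142. 145. 141.]
side 36 1 [60. 60. 60.] [143. 142. 134.]
side 44 2 [48.7 49.2 49.7] [128.5 121.5 109.5]
side 52 6 [40.1 46.2 50.6] [132.  117.   98.5]
side 60 11 [42.7 46.2 52.2] [131. 110.  77.]
side 68 8 [41.7 46.  50.6] [130.5 105.5  73.5]
side 76 10 [39.4 45.  49.4] [131.5 107.5  75. ]
side 84 9 [34.7 45.4 50.1] [132. 110.  79.]
side 92 6 [30.1 43.8 47.1] [133.5 116.   89.5]
side 108 1 [32. 32. 32.] [138. 136. 126.]
side 116 1 [3.6 3.6 3.6] [128. 128. 118.]
side 124 14 [  0.2 154.2 189.3] [109.5 104.   87. ]
```

The block runs from about −11 to about 100 mm, flat and against the stop (the wrist picture's edge cut it at 81). The hook is still open and the bystanders are unmoved.

```bash
python3 -c "
from cell import ctrl
print(ctrl.job_done())"
```

```text
the job is handed in; nothing more can be done
None
```

The job is handed in at about 24 s: the wedge holds the catch open in the nest (hook still up at the last check), the block lies under the bar against the end stop, and the cork block, tin and hammer show no visible shift; I viewed 11 pictures, one over the limit of 10.

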